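# Dial the cash box open

## Robot

A 7-joint arm with a two-finger parallel gripper is mounted at the origin on a cart in front of the work surface, level with it; the furniture and walls round the work are solid. World frame = base frame: x ahead of the robot, y to its left, z up, the work surface at z = 0. Lengths are in m, angles in rad, forces in N, time in s.
With the tool pointing down it reaches from about 0.425 to 0.8 m from the base axis. Payload 8.3 kg.
Tool frame: the origin (TCP) lies on the centre line of the jaws, within the pads' length; the fingertips stand 19 mm ahead of it and the grasp point (between the pads) is the TCP; z points along the fingers, y is the direction in which the jaws open and shut (so a half turn about z gives the same grasp; the last joint's range is limited). The gripper opens to 85 mm and grips with 20 to 120 N. Pads are 22 mm wide; open, the fingers measure 114 mm over their backs; the gripper's body (76 mm by 85 mm) begins 54 mm behind the grasp point. The pads swing forward as they close: fully open they stand 13 mm farther back than shut.
Start: joints at [-1.399, 0.383, 0.016, 1.37, -0.006, 1.388, -0.046], TCP at [0.145, 0.608, 0.25] pointing down, gripper open.
Joint ranges: [-2.95, 2.95], [-0.25, 2.06], [-1.52, 1.56], [0.18, 2.33], [-1.44, 4.58], [0.02, 2.06], [-3.01, 3.01]. Speed limits (rad/s): [2.39, 2.39, 3.01, 3.01, 3.14, 3.14, 3.14].

## Interface

Orientations are given as a unit quaternion [x, y, z, w].
In Python, from cell import * gives the robot as it stands.
- The arm moves only by the tool servo_tool, never from a script. Its argument "deltas" is a list of rows, each an object with "linear": the shift along the tool's x, y, z in mm, a list of three; "rot": the turn, a rotation vector about the tool's x, y, z in degrees, a list of three; "jaw": the finger opening in mm, from 0 to 85.4. A call has 1 to 12 rows; each row is the pose to reach, as a shift and turn from the pose commanded when the call began, along the tool's axes at that moment; what a row does not reach only later rows make up. A row lasts 1/12 s, in which the tool goes at most 41.7 mm and 7.16 degrees, less where a joint would pass 70% of its speed; a pose out of reach is approached as far as the arm can. A call with a gripper value outside its range is refused whole. The fingers move at their own pace and stop on an object; "squeeze" is the grip in N (left out, the last holds). Time passes only in rows, so rows that repeat a pose let the fingers close. It gives the time, the measured TCP pose, the force and the opening at its end, in the units of the state.
- read_state(): the state, without advancing time (a new reading comes with each control period).
- read_camera(name): name is "scene" or "top"; returns (picture, depth): 400x640x3 uint8, red, green, blue; 400x640 float32, m along the optical axis (not along the pixel's ray), 0 where there is no reading.
- get_calibration(name): a dict with "intrinsics" (3x3 intrinsics, pixels), "k1" (the pictures are not rectified: a ray, as slopes to the right and down, at radius r is drawn at 1 + k1 r^2 times it, then the intrinsics apply), "pose" (4x4, takes a point from camera to world coordinates). Camera axes: x right, y down, z forward; pixel columns grow to the right and rows downward; lengths in m; the calibration is good to about 2 mm. A picture is of the moment at which its call begins. get_calibration takes no time and is no camera call.
- sign_off(): hands the job in, once; it reports no verdict.
Trained networks look in the newest picture that a camera, given by its name, has taken for a name from the list of things; names that differ only in an ending like _2 or _b are one class to them, and where a whole thing is asked for, a point or a joint stands for the part that bears it (a point fixed in the world has none). Each returns a list of dicts, best first, with "confidence" (0 to 1); they miss things now and then, are a little off and sometimes report something else, mostly with a low value. They report only what shows in the picture. A call takes as long as a camera call.
- boxes_of(camera, label): "box" ([left, top, width, height] in pixels, round what is visible of it).
- spot_point(camera, label): "xy" ([column, row] in pixels: a listed point, or the origin of a listed thing).
The state is a dict: "time": time; "q": joint angles; "qd": joint speeds; "joint_torque": joint torques, N m; "ee_pos": TCP position; "orientation": TCP orientation; "contact_force": force on the tool from outside, world axes, zero at the start; "moment": the same for the moment, N m; "gripper_width": opening from 0.0 (shut) to 1.0 (fully open).
Only numpy, scipy, OpenCV 4.12 (cv2) and the standard library are available. Lean on these libraries where they do the work, as an engineer would, in place of code of your own. Each camera call takes 0.05 s, during which the arm holds its last target.

## Task

Open the steel cash box on the cheese counter: turn its combination dial right (clockwise) to 9, then back left to about 34, where you will feel the lock catch and the dial come up solid, then right again until the bolt is drawn and the dial stops. Never force the dial against the catch or the stop, or its knob will slip on the spindle. Then lift the lid by its handle until it stands well open and let go of it, leaving the jars and the price stand undisturbed.

Things in the scene. Friction and masses are not known exactly. Their poses are not given: they have to be found in the camera images.
- cashbox: grey painted steel cash box standing fixed on the counter, 150 mm deep (its x) by 200 mm wide (its y), 80 mm high to the top of the closed lid; origin under its middle, x points from its front to the hinged rear edge, z up. On the lid: the dial a little behind the middle, a steel bow handle along the front edge.
- dial_grip (a point): point on the dial's vertical axis, 22 mm above the dial's 52 mm round skirt: the black pointer knob there is an upright bar 11 mm thick, 43 mm long and 31 mm tall above the skirt (its top is 9 mm above this point). x points along the bar to its pointed, white-lined end; z is the axis, up.
- lid_handle (a point): middle of the handle's bar, a 9 mm steel rod that runs along the box's y for 62 mm between two posts, 30 mm above the lid's top and 20 mm behind its front edge, 70 mm in front of the dial's axis.
- lid_hinge (a point): middle of the lid's hinge line, which runs along the box's y on its rear top edge. With the lid shut lid_handle lies 132 mm in front of it and 34 mm above it.
- dial (a joint): where the dial's pointer stands, rad, growing to the right (clockwise from above). The round scale has 40 graduations numbered clockwise, a long stroke every 5; 0 (diamond mark) is at the rear towards the hinge. Value 0 = number 0, number 9 = 1.414, number 34 = -0.942. 9 must be the farthest right it goes, to within 1 number; if it is missed, turn left to -2.4 and dial again.
- spindle (a joint): how far the lock's spindle has slipped in the dial knob, rad; 0 as found. The dial turns freely with under 0.06 N m; drawing the bolt takes about 0.1 N m; the knob slips at 0.3 N m, after giving some 0.1 rad at the catch or stop. The lock is worn: the catch lies up to 3 numbers either side of 34. The stop, with the bolt drawn, is about 0.84 rad right of where the catch held.
- lid (a joint): how far the lid is lifted about its hinge, rad; 0 shut, 1.4 at its limit. A stiff hinge: it stays where it is left and takes about 8 N at the handle to lift.
- jam_jar: jam jar with white lid, 75 mm across, 112 mm tall, loose, to the left of the box; origin under its middle.
- honey_jar: honey jar with grey lid, 71 mm across, 110 mm tall, loose, behind the box to the right; origin under its middle.
- price_stand: small black price card on a round weighted foot, 42 x 75 x 106 mm, loose, behind the box; origin under its middle.

How it is judged:
On the way:
1. the dial has been turned right to 9 (value of joint dial between 1.24 and 1.59 rad), for 0.05 s.
At the end, for the whole second after the job is handed in: The lid of the cash box is lifted by more than 0.8 rad (46 degrees) and stands there at rest (value of joint lid above 0.8 rad and velocity of joint lid between -0.05 and 0.05 rad/s); the robot touches nothing.
It fails at once if the dial was forced: its knob slipped on the spindle by more than 0.06 rad (value of joint spindle above 0.06 rad or value of joint spindle below -0.06 rad).
It fails at once if a jar or the price stand was pushed away or knocked over (distance of any of jam_jar, honey_jar, price_stand from where it was at the start of the episode above 0.03 m or angle between any of jam_jar, honey_jar, price_stand's own z axis and vertical above 0.5 rad).
It also fails if it takes over 72 s, if anything falls off the work surface, if the arm or the gripper's body presses on something with over 40 N, if the wrist force passes 120 N, or if a joint passes its speed limit or range.

## Working session

There is one attempt and no reset: what is moved stays moved. The work goes in short steps, Python scripts to look and compute and a tool call to move; the robot and the scene stay as the last step left them, time stands still between calls to the robot, and variables do not carry over. Pictures are saved under pics/ and viewed, and the job is handed in when it is done.

Besides the shell and the picture viewer there is one more tool, called after "Request:" as name([rows], argument=value, ...), one row to a line, values as JSON. servo_tool: Moves the arm, as the interface text tells. Its arguments: {"type":"object","properties":{"deltas":{"type":"array","items":{"type":"object","properties":{"linear":{"type":"array","items":{"type":"number"}},"rot":{"type":"array","items":{"type":"number"}},"jaw":{"type":"number"}}}},"squeeze":{"type":"number"}},"required":["deltas"]}

```bash
mkdir -p pics; ls
cat > h.py <<'E'
from cell import *
import numpy as np, cv2
from scipy.spatial.transform import Rotation as R
def ray(cam,uv):
    c=get_calibration(cam);K=np.array(c["intrinsics"]);
    d=np.array([(uv[0]-K[0,2])/K[0,0],(uv[1]-K[1,2])/K[1,1]]);s=d.copy()
    for _ in range(20): s=d/(1+c["k1"]*(s@s))
    T=np.array(c["pose"]);return T[:3,3],T[:3,:3]@np.array([s[0],s[1],1.])
def atz(cam,uv,z):
    o,d=ray(cam,uv);return o+d*(z-o[2])/d[2]
def atdepth(cam,uv,dep):
    o,d=ray(cam,uv);return o+d*dep
def proj(cam,p):
    c=get_calibration(cam);K=np.array(c["intrinsics"]);T=np.array(c["pose"])
    q=T[:3,:3].T@(np.array(p)-T[:3,3]);s=q[:2]/q[2];s=s*(1+c["k1"]*(s@s))
    return K[0,0]*s[0]+K[0,2],K[1,1]*s[1]+K[1,2]
def save(cam,name):
    im,d=read_camera(cam);cv2.imwrite(f"pics/{name}.png",im[:,:,::-1]);np.save(f"pics/{name}.npy",d);return im,d
E
python3 - <<'E'
from h import *
np.set_printoptions(precision=4,suppress=True)
for c in("scene","top"):
    im,d=save(c,c+"0")
    print(c,get_calibration(c))
    for l in ("cashbox","dial_grip","lid_handle","lid_hinge","jam_jar","honey_jar","price_stand"):
        r=spot_point(c,l)
        for x in r[:2]:
            u,v=x["xy"];dd=d[min(399,int(v)),min(639,int(u))]
            print(l,x,dd,atdepth(c,(u,v),dd))
print(read_state())
E
```

```text
pics
scene {'intrinsics': array([[432.8724,   0.    , 312.1022],
       [  0.    , 432.8724, 190.4441],
       [  0.    ,   0.    ,   1.    ]]), 'k1': -0.0600977259392661, 'pose': array([[ 0.8664, -0.2302,  0.4432,  0.1965],
       [-0.4993, -0.3819,  0.7777, -0.4228],
       [-0.0097, -0.8951, -0.4458,  0.4902],
       [ 0.    ,  0.    ,  0.    ,  1.    ]])}
cashbox {'xy': [294.6, 250.4], 'confidence': 0.84} 0.72308093 [0.4685 0.1158 0.0784]
dial_grip {'xy': [302.9, 202.9], 'confidence': 0.91} 0.8045693 [0.5329 0.2026 0.1109]
lid_handle {'xy': [267.2, 214.2], 'confidence': 0.6} 0.77017766 [0.4588 0.1999 0.1098]
lid_hinge {'xy': [330.9, 211.5], 'confidence': 0.67} 0.83931166 [0.5906 0.1961 0.0791]
honey_jar {'xy': [425.6, 264.4], 'confidence': 0.86} 0.7769229 [0.6876 0.028  0.0223]
honey_jar {'xy': [269.3, 213.9], 'confidence': 0.56} 0.7646176 [0.4603 0.1937 0.1129]
price_stand {'xy': [391.4, 230.7], 'confidence': 0.84} 0.905653 [0.7225 0.1662 0.0092]
top {'intrinsics': array([[428.1233,   0.    , 321.2901],
       [  0.    , 428.1233, 199.6241],
       [  0.    ,   0.    ,   1.    ]
[... 718 characters left out ...]
3 0.0806 0.0843]
honey_jar {'xy': [288.4, 256.0], 'confidence': 0.49} 0.8180516 [0.4995 0.3562 0.1126]
price_stand {'xy': [378.0, 158.2], 'confidence': 0.76} 0.9633403 [0.7246 0.1661 0.0066]
{'time': 0.8, 'q': array([-1.3989,  0.3834,  0.0164,  1.3701, -0.0063,  1.3882, -0.0465]), 'qd': array([-0.0015,  0.0007,  0.0004,  0.0007, -0.    ,  0.0005,  0.0008]), 'joint_torque': array([ -0.001 , -62.7265,   0.8421, -37.208 ,   0.0164,   0.0023,
        -0.    ]), 'ee_pos': array([0.1454, 0.6078, 0.2503]), 'orientation': array([ 0.1171,  0.9931, -0.    , -0.    ]), 'contact_force': array([ 0.3707,  0.9444, -0.0472]), 'moment': array([-0.0109, -0.019 , -0.0005]), 'gripper_width': 0.9990063755273993}
```

View top.

View pics/top0.png

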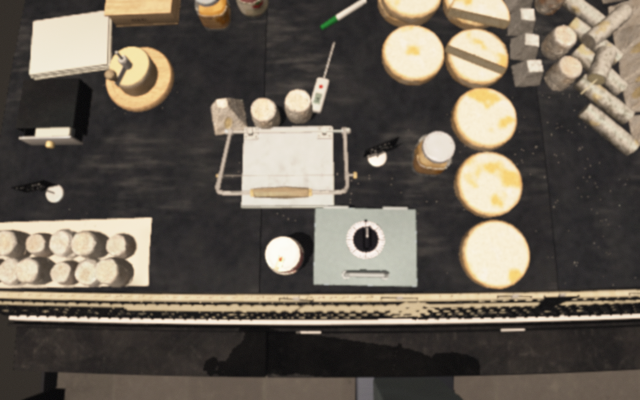

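View pics/scene0.png

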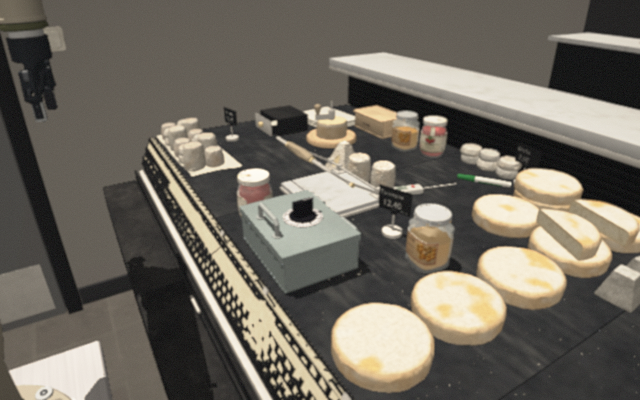

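Run:
```python
import cv2
a=cv2.imread("pics/top0.png")[190:300,300:440];cv2.imwrite("pics/topc.png",cv2.resize(a,None,fx=5.4,fy=5.4,interpolation=cv2.INTER_CUBIC))
```

```text
(no output)
```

View pics/topc.png

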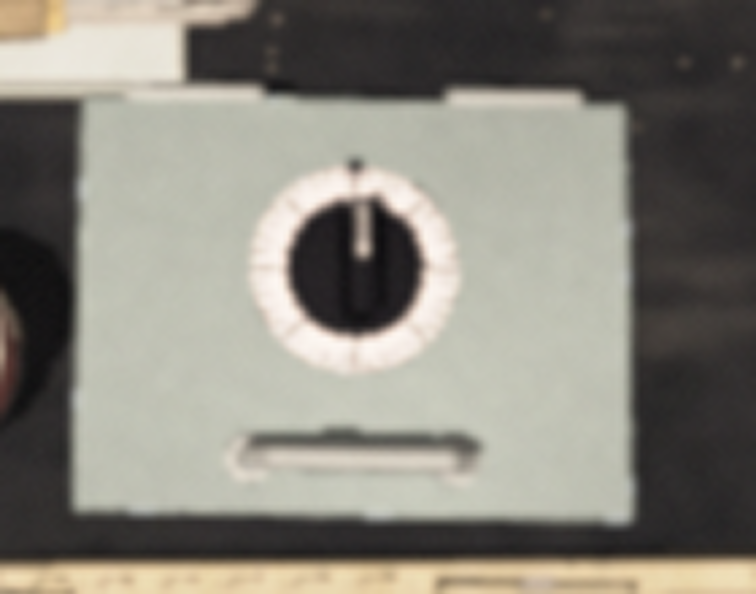

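Run:
```python
from h import *
np.set_printoptions(precision=4,suppress=True)
d=np.load("pics/top0.npy");im=cv2.imread("pics/top0.png")
# lid mask by depth-height
P=np.zeros((400,640,3))
for v in range(180,300):
    for u in range(260,450):
        if d[v,u]>0:P[v,u]=atdepth("top",(u,v),d[v,u])
z=P[...,2]
m=((z>0.07)&(z<0.09)&(P[...,1]<0.315)&(P[...,1]>0.08)&(P[...,0]<0.63)&(P[...,0]>0.4)).astype(np.uint8)
m=cv2.morphologyEx(m,cv2.MORPH_CLOSE,np.ones((15,15)))
p=P[m>0];p=p[p[:,2]>0]
print(len(p),np.median(p[:,2]),cv2.minAreaRect((p[:,:2]*1000).astype(np.float32)))
c=cv2.findContours(m,0,2)[0];c=max(c,key=cv2.contourArea)
hr=cv2.minAreaRect(c);bx=cv2.boxPoints(hr);print([atz("top",b,.08) for b in bx])
# knob
k=(z>0.1)&(z<0.13)&(abs(P[...,0]-.533)<.035)&(abs(P[...,1]-.205)<.035)
q=P[k];print(len(q),q.mean(0),q.min(0),q.max(0),np.percentile(q[:,2],[5,50,95]))
k=(z>0.1)&(z<0.13)&(abs(P[...,0]-.463)<.02)&(abs(P[...,1]-.205)<.05)
q=P[k];print(len(q),q.mean(0),q.min(0),q.max(0),np.percentile(q[:,2],[5,50,95]),np.polyfit(q[:,1],q[:,0],1))
k=(abs(np.hypot(P[...,0]-.533,P[...,1]-.205)-.021)<.004)
print(np.percentile(P[k][:,2],[10,25,50,75]))
for n,uv,zz in(("ring centre",(300+354/5.4,190+269/5.4),.084),("diamond",(300+355/5.4,190+165/5.4),.082),("bot",(300+354/5.4,190+370/5.4),.082),("tip",(300+363/5.4,190+198/5.4),.117),("lineend",(300+363/5.4,190+255/5.4),.117),("hL",(300+240/5.4,190+458/5.4),.11),("hR",(300+470/5.4,190+457/5.4),.11),("FL",(300+72/5.4,190+513/5.4),.08),("FR",(300+635/5.4,190+523/5.4),.08),("RL",(300+80/5.4,190+100/5.4),.08),("RR",(300+625/5.4,190+103/5.4),.08)):
    print(n,atz("top",uv,zz))
```

```text
Traceback (most recent call last):
  File "h.py", line 12, in atdepth
    o,d=ray(cam,uv);return o+d*dep
        ~~~^^^^^^^^
  File "h.py", line 5, in ray
    c=get_calibration(cam);K=np.array(c["intrinsics"]);
ValueError: time passes only in moves, steps and waits
```

```bash
sed -i 's/^def ray/_g=get_calibration\n_C={}\ndef get_calibration(c):\n    if c not in _C:_C[c]=_g(c)\n    return _C[c]\ndef ray/' h.py
cat > a.py <<'E'
from h import *
np.set_printoptions(precision=4,suppress=True)
d=np.load("pics/top0.npy");im=cv2.imread("pics/top0.png")
# lid mask by depth-height
P=np.zeros((400,640,3))
for v in range(180,300):
    for u in range(260,450):
        if d[v,u]>0:P[v,u]=atdepth("top",(u,v),d[v,u])
z=P[...,2]
m=((z>0.07)&(z<0.09)&(P[...,1]<0.315)&(P[...,1]>0.08)&(P[...,0]<0.63)&(P[...,0]>0.4)).astype(np.uint8)
m=cv2.morphologyEx(m,cv2.MORPH_CLOSE,np.ones((15,15)))
p=P[m>0];p=p[p[:,2]>0]
print(len(p),np.median(p[:,2]),cv2.minAreaRect((p[:,:2]*1000).astype(np.float32)))
c=cv2.findContours(m,0,2)[0];c=max(c,key=cv2.contourArea)
hr=cv2.minAreaRect(c);bx=cv2.boxPoints(hr);print([atz("top",b,.08) for b in bx])
# knob
k=(z>0.1)&(z<0.13)&(abs(P[...,0]-.533)<.035)&(abs(P[...,1]-.205)<.035)
q=P[k];print(len(q),q.mean(0),q.min(0),q.max(0),np.percentile(q[:,2],[5,50,95]))
k=(z>0.1)&(z<0.13)&(abs(P[...,0]-.463)<.02)&(abs(P[...,1]-.205)<.05)
q=P[k];print(len(q),q.mean(0),q.min(0),q.max(0),np.percentile(q[:,2],[5,50,95]),np.polyfit(q[:,1],q[:,0],1))
k=(abs(np.hypot(P[...,0]-.533,P[...,1]-.205)-.021)<.004)
print(np.percentile(P[k][:,2],[10,25,50,75]))
for n,uv,zz in(("ring centre",(300+354/5.4,190+269/5.4),.084),("diamond",(300+355/5.4,190+165/5.4),.082),("bot",(300+354/5.4,190+370/5.4),.082),("tip",(300+363/5.4,190+198/5.4),.117),("lineend",(300+363/5.4,190+255/5.4),.117),("hL",(300+240/5.4,190+458/5.4),.11),("hR",(300+470/5.4,190+457/5.4),.11),("FL",(300+72/5.4,190+513/5.4),.08),("FR",(300+635/5.4,190+523/5.4),.08),("RL",(300+80/5.4,190+100/5.4),.08),("RR",(300+625/5.4,190+103/5.4),.08)):
    print(n,atz("top",uv,zz))
E
python3 a.py
```

```text
7993 0.07986807285789366 ((528.0243530273438, 205.8269500732422), (204.21624755859375, 169.14088439941406), 88.58455657958984)
[array([0.4458, 0.3095, 0.08  ]), array([0.6058, 0.3065, 0.08  ]), array([0.6007, 0.0978, 0.08  ]), array([0.4409, 0.1076, 0.08  ])]
133 [0.5339 0.2061 0.1149] [0.5143 0.1999 0.105 ] [0.5563 0.2111 0.1191] [0.1095 0.1155 0.1181]
206 [0.4642 0.2079 0.112 ] [0.4592 0.1654 0.1029] [0.4692 0.2481 0.1178] [0.106  0.1128 0.1155] [0.0379 0.4563]
[0.0834 0.0844 0.0855 0.0867]
ring centre [0.5329 0.2054 0.084 ]
diamond [0.5719 0.204  0.082 ]
bot [0.496 0.206 0.082]
tip [0.5549 0.2047 0.117 ]
lineend [0.5346 0.2051 0.117 ]
hL [0.4637 0.2493 0.11  ]
hR [0.4637 0.1682 0.11  ]
FL [0.4447 0.3094 0.08  ]
FR [0.44   0.1044 0.08  ]
RL [0.5973 0.3065 0.08  ]
RR [0.5952 0.1017 0.08  ]
```

```bash
cat >> h.py <<'E'
np.set_printoptions(precision=4,suppress=True)
def tgt(p,yaw):
    # tool y at azimuth yaw, z down
    y=np.array([np.cos(yaw),np.sin(yaw),0]);z=np.array([0,0,-1.]);return np.array(p),np.column_stack([np.cross(y,z),y,z])
def delta(p,Rt,s=None):
    s=s or read_state();Rc=R.from_quat(s["orientation"]).as_matrix()
    return 1000*Rc.T@(p-np.array(s["ee_pos"])),np.degrees(R.from_matrix(Rc.T@Rt).as_rotvec())
E
python3 - <<'E'
from h import *
print(delta(*tgt([.533,.2055,.2],1.551)))
E
```

```text
(array([-470.5853, -301.1306,   50.2736]), array([ -0.0044,  -0.0044, -12.3159]))
```

Request:
servo_tool([
  {"linear": [-35, -22, 4], "rot": [0, 0, -1], "jaw": 50},
  {"linear": [-70, -45, 8], "rot": [0, 0, -2], "jaw": 50},
  {"linear": [-105, -67, 12], "rot": [0, 0, -3], "jaw": 50},
  {"linear": [-140, -90, 16], "rot": [0, 0, -4], "jaw": 50},
  {"linear": [-175, -112, 20], "rot": [0, 0, -5], "jaw": 50},
  {"linear": [-210, -134, 24], "rot": [0, 0, -6], "jaw": 50},
  {"linear": [-245, -157, 28], "rot": [0, 0, -7], "jaw": 50},
  {"linear": [-280, -179, 32], "rot": [0, 0, -8], "jaw": 50},
  {"linear": [-315, -201, 36], "rot": [0, 0, -9], "jaw": 50},
  {"linear": [-350, -224, 40], "rot": [0, 0, -10], "jaw": 50},
  {"linear": [-385, -246, 44], "rot": [0, 0, -11], "jaw": 50},
  {"linear": [-420, -269, 48], "rot": [0, 0, -12.3], "jaw": 50},
])

```text
time: 1.8
ee_pos: [0.4916, 0.2478, 0.2026]
orientation: [0.009, 1.0, 0.0, 0.0]
contact_force: [-0.2, 0.1, 0.0]
gripper_width: 0.583
```

Run:
```python
from h import *
print(delta(*tgt([.533,.2055,.15],1.551)));print(read_state())
```

```text
(array([-42.1635, -41.5803,  52.592 ]), array([0.0319, 0.0348, 0.0474]))
{'time': 1.8, 'q': array([-0.7612,  0.2525,  0.2832,  1.6623, -0.0742,  1.2366,  1.0896]), 'qd': array([ 0.6986,  0.3233,  0.2863, -0.2556, -0.1614, -0.0379,  1.2892]), 'joint_torque': array([ -3.5553, -54.2959,   2.8915, -33.6976,   0.5064,   0.3462,
        -2.8049]), 'ee_pos': array([0.4916, 0.2478, 0.2026]), 'orientation': array([0.0095, 1.    , 0.0003, 0.0003]), 'contact_force': array([-0.2102,  0.1372,  0.0311]), 'moment': array([ 0.0981, -0.0329, -0.0056]), 'gripper_width': 0.5831803797601444}
```

Request:
servo_tool([
  {"linear": [-21, -21, 0], "rot": [0, 0, 0], "jaw": 40},
  {"linear": [-42, -41.5, 10], "rot": [0, 0, 0], "jaw": 40},
  {"linear": [-42, -41.5, 30], "rot": [0, 0, 0], "jaw": 40},
  {"linear": [-42, -41.5, 50], "rot": [0, 0, 0], "jaw": 40},
  {"linear": [-42, -41.5, 50], "rot": [0, 0, 0], "jaw": 40},
  {"linear": [-42, -41.5, 50], "rot": [0, 0, 0], "jaw": 40},
])

```text
time: 2.3
ee_pos: [0.5308, 0.207, 0.1517]
orientation: [0.01, 1.0, -0.001, -0.001]
contact_force: [0.1, 0.2, 1.1]
gripper_width: 0.468
```

Run:
```python
from h import *
print(delta(*tgt([.533,.2055,.11],1.551)));s=read_state();print(s["q"],s["ee_pos"],s["moment"],s["contact_force"])
save("top","t1");save("scene","s1")
a=cv2.imread("pics/s1.png")[120:300,220:380];cv2.imwrite("pics/s1c.png",cv2.resize(a,None,fx=3.3,fy=3.3,interpolation=cv2.INTER_CUBIC))
```

```text
(array([-2.2852, -1.4014, 41.7436]), array([-0.065 , -0.129 , -0.0007]))
[-0.6752  0.3406  0.3083  1.6732 -0.1112  1.1475  1.2135] [0.5308 0.207  0.1517] [ 0.0184 -0.02   -0.0148] [0.1165 0.1965 1.094 ]
```

View pics/s1c.png

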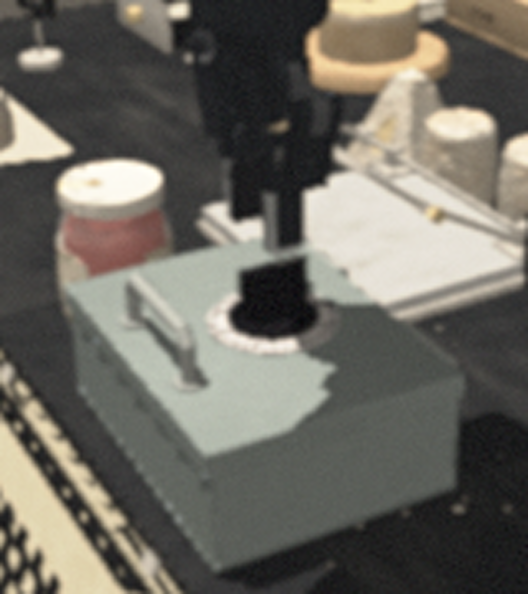

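View pics/t1.png

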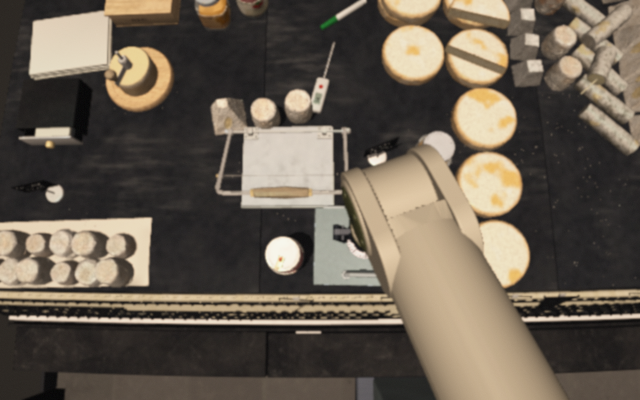

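Request:
servo_tool([
  {"linear": [-1.5, -1, 12], "rot": [0, 0, 0], "jaw": 40},
  {"linear": [-1.5, -1, 24], "rot": [0, 0, 0], "jaw": 40},
  {"linear": [-1.5, -1, 34], "rot": [0, 0, 0], "jaw": 40},
  {"linear": [-1.5, -1, 40], "rot": [0, 0, 0], "jaw": 40},
  {"linear": [-1.5, -1, 40], "rot": [0, 0, 0], "jaw": 40},
  {"linear": [-1.5, -1, 40], "rot": [0, 0, 0], "jaw": 40},
])

```text
time: 2.9
ee_pos: [0.5327, 0.2059, 0.1117]
orientation: [0.01, 1.0, -0.0, -0.001]
contact_force: [-0.9, -0.3, 0.5]
gripper_width: 0.467
```

Run:
```python
from h import *
print(delta(*tgt([.533,.2055,.11],1.551)));s=read_state();print(s["q"],s["ee_pos"],s["moment"],s["contact_force"])
save("scene","s2")
a=cv2.imread("pics/s2.png")[150:270,240:380];cv2.imwrite("pics/s2c.png",cv2.resize(a,None,fx=5,fy=5,interpolation=cv2.INTER_CUBIC))
```

```text
(array([-0.3235, -0.3996,  1.7481]), array([-0.0424, -0.0695, -0.0166]))
[-0.6656  0.3838  0.3021  1.7126 -0.1274  1.0659  1.2284] [0.5327 0.2059 0.1117] [-0.0235  0.0319 -0.0225] [-0.9097 -0.3451  0.4776]
```

View pics/s2c.png

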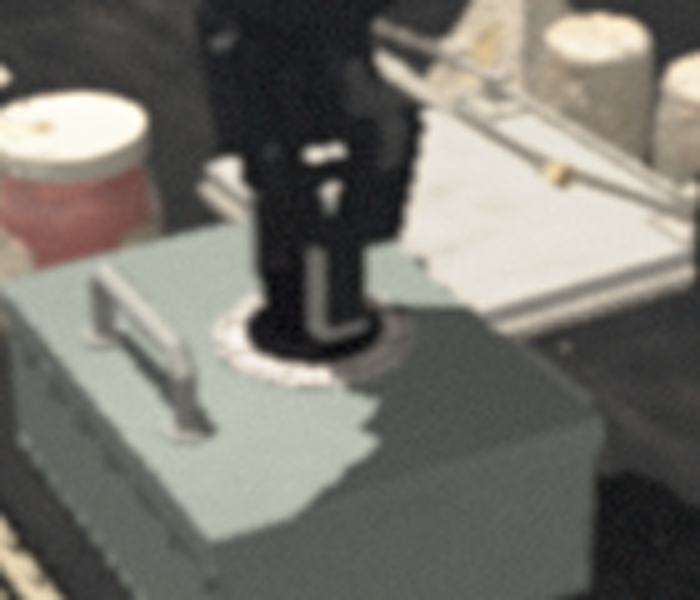

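Fingers straddle the knob over the skirt (around 320,320 in the crop). Close gently.

Request:
servo_tool([
  {"linear": [0, 0, 0], "rot": [0, 0, 0], "jaw": 25},
  {"linear": [0, 0, 0], "rot": [0, 0, 0], "jaw": 16},
  {"linear": [0, 0, 0], "rot": [0, 0, 0], "jaw": 6},
  {"linear": [0, 0, 0], "rot": [0, 0, 0], "jaw": 6},
  {"linear": [0, 0, 0], "rot": [0, 0, 0], "jaw": 6},
  {"linear": [0, 0, 0], "rot": [0, 0, 0], "jaw": 6},
], squeeze=30)

```text
time: 3.45
ee_pos: [0.5335, 0.2064, 0.113]
orientation: [0.01, 1.0, 0.0, 0.001]
contact_force: [-0.0, 0.7, 4.1]
gripper_width: 0.118
```

Run:
```python
from h import *
s=read_state();print(delta(*tgt([.533,.2055,.11],1.551)),s["ee_pos"],s["moment"],s["contact_force"],s["gripper_width"]*85.4)
```

```text
(array([ 0.4576, -0.8962,  3.0141]), array([ 0.0416,  0.0602, -0.0068])) [0.5335 0.2064 0.113 ] [ 0.1492 -0.0776  0.0095] [-0.0334  0.6688  4.0799] 10.080103634070523
```

Request:
servo_tool([
  {"linear": [0, 0, -1.5], "rot": [0, 0, 0], "jaw": 6},
  {"linear": [0, 0, -1.5], "rot": [0, 0, 4], "jaw": 6},
  {"linear": [0, 0, -1.5], "rot": [0, 0, 8], "jaw": 6},
  {"linear": [0, 0, -1.5], "rot": [0, 0, 12], "jaw": 6},
  {"linear": [0, 0, -1.5], "rot": [0, 0, 16], "jaw": 6},
  {"linear": [0, 0, -1.5], "rot": [0, 0, 20], "jaw": 6},
  {"linear": [0, 0, -1.5], "rot": [0, 0, 25], "jaw": 6},
  {"linear": [0, 0, -1.5], "rot": [0, 0, 30], "jaw": 6},
  {"linear": [0, 0, -1.5], "rot": [0, 0, 30], "jaw": 6},
  {"linear": [0, 0, -1.5], "rot": [0, 0, 30], "jaw": 6},
])

```text
time: 4.28
ee_pos: [0.5336, 0.207, 0.1132]
orientation: [0.268, 0.963, 0.0, 0.001]
contact_force: [6.6, 3.9, -9.1]
gripper_width: 0.123
```

```bash
cat > st.py <<'E'
from h import *
s=read_state();Rc=R.from_quat(s["orientation"]).as_matrix();yaw=np.arctan2(Rc[1,1],Rc[0,1])
print("t",s["time"],"pos",s["ee_pos"],"dial~",round(1.551-yaw,4),"tilt",Rc[:2,2],"M",s["moment"],"F",s["contact_force"],"w",round(s["gripper_width"]*85.4,2),"q7",round(s["q"][6],3),"Ftool",Rc.T@s["contact_force"])
E
python3 st.py
```

```text
t 4.2833 pos [0.5336 0.207  0.1132] dial~ 0.5236 tilt [0.0014 0.0005] M [ 1.0206 -1.5414  0.0026] F [ 6.637   3.8657 -9.0629] w 10.55 q7 0.738 Ftool [-3.6737  6.7307  9.0737]
```

Request:
servo_tool([
  {"linear": [-0.4, 0.7, 1], "rot": [0, 0, 0], "jaw": 6},
  {"linear": [-0.4, 0.7, 1], "rot": [0, 0, 5], "jaw": 6},
  {"linear": [-0.4, 0.7, 1], "rot": [0, 0, 10], "jaw": 6},
  {"linear": [-0.4, 0.7, 1], "rot": [0, 0, 15], "jaw": 6},
  {"linear": [-0.4, 0.7, 1], "rot": [0, 0, 20], "jaw": 6},
  {"linear": [-0.4, 0.7, 1], "rot": [0, 0, 25], "jaw": 6},
  {"linear": [-0.4, 0.7, 1], "rot": [0, 0, 30], "jaw": 6},
  {"linear": [-0.4, 0.7, 1], "rot": [0, 0, 30], "jaw": 6},
  {"linear": [-0.4, 0.7, 1], "rot": [0, 0, 30], "jaw": 6},
])

```text
time: 5.03
ee_pos: [0.5342, 0.2075, 0.1131]
orientation: [0.507, 0.862, 0.001, 0.0]
contact_force: [4.1, 4.8, -2.5]
gripper_width: 0.119
```

```bash
python3 st.py
```

```text
t 5.0333 pos [0.5342 0.2075 0.1131] dial~ 1.0446 tilt [0.0012 0.0009] M [ 0.9364 -0.7767 -0.0097] F [ 4.119   4.8197 -2.5345] w 10.15 q7 0.255 Ftool [2.2161 5.936  2.544 ]
```

Request:
servo_tool([
  {"linear": [0.3, 0.7, 0.2], "rot": [0, 0, 4], "jaw": 6},
  {"linear": [0.3, 0.7, 0.2], "rot": [0, 0, 8], "jaw": 6},
  {"linear": [0.3, 0.7, 0.2], "rot": [0, 0, 12], "jaw": 6},
  {"linear": [0.3, 0.7, 0.2], "rot": [0, 0, 16], "jaw": 6},
  {"linear": [0.3, 0.7, 0.2], "rot": [0, 0, 19], "jaw": 6},
  {"linear": [0.3, 0.7, 0.2], "rot": [0, 0, 21], "jaw": 6},
  {"linear": [0.3, 0.7, 0.2], "rot": [0, 0, 21], "jaw": 6},
  {"linear": [0.3, 0.7, 0.2], "rot": [0, 0, 21], "jaw": 6},
  {"linear": [0.3, 0.7, 0.2], "rot": [0, 0, 21], "jaw": 6},
])

```text
time: 5.78
ee_pos: [0.5346, 0.2077, 0.113]
orientation: [0.656, 0.755, 0.001, 0.0]
contact_force: [3.9, 4.9, 1.3]
gripper_width: 0.12
```

```bash
python3 st.py
python3 - <<'E'
from h import *
for c in ("scene","top"):
    save(c,c+"3")
a=cv2.imread("pics/scene3.png")[150:270,240:380];b=cv2.imread("pics/top3.png")[200:290,300:440]
cv2.imwrite("pics/s3c.png",cv2.resize(a,None,fx=5,fy=5,interpolation=cv2.INTER_CUBIC))
cv2.imwrite("pics/t3c.png",cv2.resize(b,None,fx=5,fy=5,interpolation=cv2.INTER_CUBIC))
E
```

```text
t 5.7833 pos [0.5346 0.2077 0.113 ] dial~ 1.4108 tilt [0.001  0.0009] M [ 0.91   -0.7689  0.0208] F [3.877  4.8834 1.2716] w 10.23 q7 -0.082 Ftool [ 4.2949  4.5227 -1.2631]
```

View pics/s3c.png

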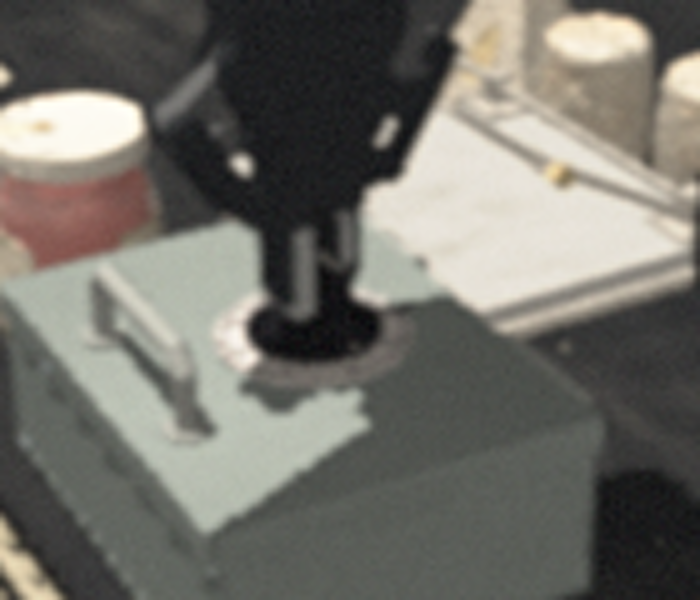

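View pics/t3c.png

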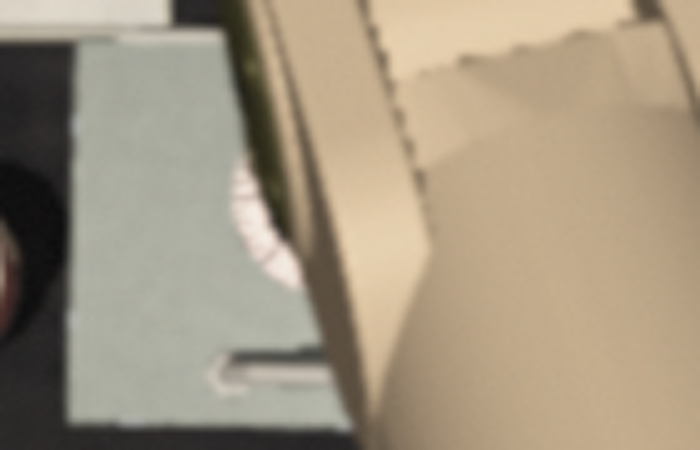

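Request:
servo_tool([
  {"linear": [0, 0, 0], "rot": [0, 0, -4], "jaw": 6},
  {"linear": [0, 0, 0], "rot": [0, 0, -9], "jaw": 6},
  {"linear": [0, 0, 0], "rot": [0, 0, -14], "jaw": 6},
  {"linear": [0, 0, 0], "rot": [0, 0, -19], "jaw": 6},
  {"linear": [0, 0, 0], "rot": [0, 0, -24], "jaw": 6},
  {"linear": [0, 0, 0], "rot": [0, 0, -29], "jaw": 6},
  {"linear": [0, 0, 0], "rot": [0, 0, -34], "jaw": 6},
  {"linear": [0, 0, 0], "rot": [0, 0, -39], "jaw": 6},
  {"linear": [0, 0, 0], "rot": [0, 0, -44], "jaw": 6},
  {"linear": [0, 0, 0], "rot": [0, 0, -48], "jaw": 6},
  {"linear": [0, 0, 0], "rot": [0, 0, -51], "jaw": 6},
  {"linear": [0, 0, 0], "rot": [0, 0, -52], "jaw": 6},
])

```text
time: 6.88
ee_pos: [0.5337, 0.207, 0.113]
orientation: [0.257, 0.966, -0.0, -0.001]
contact_force: [-1.2, 2.6, 5.4]
gripper_width: 0.123
```

```bash
python3 st.py
```

```text
t 6.8833 pos [0.5337 0.207  0.113 ] dial~ 0.5006 tilt [-0.0011  0.0002] M [ 0.3828  0.3378 -0.0206] F [-1.1917  2.6332  5.4319] w 10.49 q7 0.76 Ftool [ 2.3488  1.69   -5.4301]
```

Request:
servo_tool([
  {"linear": [0, 0, -0.4], "rot": [0, 0, -4], "jaw": 6},
  {"linear": [0, 0, -0.4], "rot": [0, 0, -9], "jaw": 6},
  {"linear": [0, 0, -0.4], "rot": [0, 0, -14], "jaw": 6},
  {"linear": [0, 0, -0.4], "rot": [0, 0, -19], "jaw": 6},
  {"linear": [0, 0, -0.4], "rot": [0, 0, -24], "jaw": 6},
  {"linear": [0, 0, -0.4], "rot": [0, 0, -29], "jaw": 6},
  {"linear": [0, 0, -0.4], "rot": [0, 0, -34], "jaw": 6},
  {"linear": [0, 0, -0.4], "rot": [0, 0, -39], "jaw": 6},
  {"linear": [0, 0, -0.4], "rot": [0, 0, -44], "jaw": 6},
  {"linear": [0, 0, -0.4], "rot": [0, 0, -48], "jaw": 6},
  {"linear": [0, 0, -0.4], "rot": [0, 0, -50], "jaw": 6},
  {"linear": [0, 0, -0.4], "rot": [0, 0, -50], "jaw": 6},
])

```text
time: 7.88
ee_pos: [0.5336, 0.2059, 0.113]
orientation: [-0.174, 0.985, -0.0, -0.001]
contact_force: [-2.5, -0.9, 5.3]
gripper_width: 0.121
```

```bash
python3 st.py
```

```text
t 7.8833 pos [0.5336 0.2059 0.113 ] dial~ -0.3693 tilt [-0.0017 -0.0013] M [-0.2762  0.5592  0.0617] F [-2.5494 -0.9445  5.3379] w 10.36 q7 1.574 Ftool [ 2.7294 -0.0177 -5.3324]
```

Request:
servo_tool([
  {"linear": [0, 0, 0], "rot": [0, 0, -2], "jaw": 6},
  {"linear": [0, 0, 0], "rot": [0, 0, -4], "jaw": 6},
  {"linear": [0, 0, 0], "rot": [0, 0, -4], "jaw": 6},
])

```text
time: 8.13
ee_pos: [0.5337, 0.2058, 0.113]
orientation: [-0.207, 0.978, -0.001, -0.001]
contact_force: [-4.5, -2.0, 6.3]
gripper_width: 0.121
```

```bash
python3 st.py
```

```text
t 8.1333 pos [0.5337 0.2058 0.113 ] dial~ -0.437 tilt [-0.0016 -0.0015] M [-0.5358  0.6575  0.0931] F [-4.5476 -1.9828  6.3157] w 10.35 q7 1.638 Ftool [ 4.9741  0.0255 -6.3053]
```

Request:
servo_tool([
  {"linear": [0.8, 0, -0.7], "rot": [0, 0, 0], "jaw": 6},
  {"linear": [0.8, 0, -0.7], "rot": [0, 0, 0], "jaw": 6},
])

```text
time: 8.3
ee_pos: [0.5335, 0.2058, 0.1131]
orientation: [-0.206, 0.979, -0.001, -0.0]
contact_force: [4.0, -0.8, -4.6]
gripper_width: 0.119
```

```bash
python3 st.py
```

```text
t 8.3 pos [0.5335 0.2058 0.1131] dial~ -0.4347 tilt [-0.0002 -0.0012] M [-0.2838 -0.7642  0.0565] F [ 3.9898 -0.8141 -4.5952] w 10.13 q7 1.635 Ftool [-3.3265 -2.3486  4.5952]
```

Request:
servo_tool([
  {"linear": [-0.3, -0.1, 0.3], "rot": [0, 0, -2], "jaw": 6},
  {"linear": [-0.3, -0.1, 0.3], "rot": [0, 0, -2], "jaw": 6},
  {"linear": [-0.3, -0.1, 0.3], "rot": [0, 0, -2], "jaw": 6},
])

```text
time: 8.55
ee_pos: [0.5336, 0.2058, 0.1131]
orientation: [-0.223, 0.975, -0.001, -0.001]
contact_force: [1.8, -3.1, -1.2]
gripper_width: 0.117
```

```bash
python3 st.py
```

```text
t 8.55 pos [0.5336 0.2058 0.1131] dial~ -0.4692 tilt [-0.001  -0.0013] M [-0.7592 -0.1725  0.0596] F [ 1.7918 -3.0982 -1.1836] w 10.0 q7 1.668 Ftool [-0.2697 -3.5681  1.1858]
```

Request:
servo_tool([
  {"linear": [0, -0.2, 0], "rot": [0, 0, -2], "jaw": 6},
  {"linear": [0, -0.2, 0], "rot": [0, 0, -2], "jaw": 6},
  {"linear": [0, -0.2, 0], "rot": [0, 0, -2], "jaw": 6},
])

```text
time: 8.8
ee_pos: [0.5337, 0.2058, 0.1131]
orientation: [-0.24, 0.971, -0.0, -0.001]
contact_force: [0.8, -3.9, -2.5]
gripper_width: 0.117
```

```bash
python3 st.py
```

```text
t 8.8 pos [0.5337 0.2058 0.1131] dial~ -0.5038 tilt [-0.0009 -0.0011] M [-0.9584 -0.1268  0.0432] F [ 0.8146 -3.8719 -2.4865] w 9.96 q7 1.7 Ftool [ 1.0772 -3.8049  2.4901]
```

Request:
servo_tool([
  {"linear": [0, -0.3, 0.2], "rot": [0, 0, -2], "jaw": 6},
  {"linear": [0, -0.3, 0.2], "rot": [0, 0, -2], "jaw": 6},
  {"linear": [0, -0.3, 0.2], "rot": [0, 0, -2], "jaw": 6},
])

```text
time: 9.05
ee_pos: [0.5337, 0.2057, 0.113]
orientation: [-0.257, 0.967, -0.0, -0.001]
contact_force: [-1.0, -5.7, -2.0]
gripper_width: 0.12
```

```bash
python3 st.py
```

```text
t 9.05 pos [0.5337 0.2057 0.113 ] dial~ -0.5387 tilt [-0.001  -0.0008] M [-1.1121  0.2891 -0.0094] F [-0.9771 -5.7173 -1.9604] w 10.29 q7 1.734 Ftool [ 3.6813 -4.4796  1.9662]
```

Request:
servo_tool([
  {"linear": [0.3, 0, 0.2], "rot": [0, 0, -1.5], "jaw": 6},
  {"linear": [0.3, 0, 0.2], "rot": [0, 0, -1.5], "jaw": 6},
  {"linear": [0.3, 0, 0.2], "rot": [0, 0, -1.5], "jaw": 6},
])

```text
time: 9.3
ee_pos: [0.5337, 0.2057, 0.1131]
orientation: [-0.27, 0.963, -0.0, -0.0]
contact_force: [-1.3, -5.1, 0.3]
gripper_width: 0.12
```

```bash
python3 st.py
```

```text
t 9.3 pos [0.5337 0.2057 0.1131] dial~ -0.5665 tilt [-0.0003 -0.0006] M [-1.1378  0.145   0.0017] F [-1.2622 -5.1325  0.3307] w 10.25 q7 1.76 Ftool [ 3.7467 -3.7283 -0.3274]
```

Not a catch. Continue.

Request:
servo_tool([
  {"linear": [0.2, 0, 0], "rot": [0, 0, -2], "jaw": 6},
  {"linear": [0.2, 0, 0], "rot": [0, 0, -2], "jaw": 6},
  {"linear": [0.2, 0, 0], "rot": [0, 0, -2], "jaw": 6},
])

```text
time: 9.55
ee_pos: [0.5337, 0.2057, 0.113]
orientation: [-0.286, 0.958, -0.0, -0.0]
contact_force: [0.6, -4.7, -1.4]
gripper_width: 0.12
```

```bash
python3 st.py
```

```text
t 9.55 pos [0.5337 0.2057 0.113 ] dial~ -0.6007 tilt [-0.     -0.0004] M [-1.1857 -0.0699 -0.0008] F [ 0.5734 -4.7467 -1.4238] w 10.25 q7 1.792 Ftool [ 2.1254 -4.2822  1.4258]
```

Request:
servo_tool([
  {"linear": [0.1, -0.2, 0.1], "rot": [0, 0, -2], "jaw": 6},
  {"linear": [0.1, -0.2, 0.1], "rot": [0, 0, -2], "jaw": 6},
  {"linear": [0.1, -0.2, 0.1], "rot": [0, 0, -2], "jaw": 6},
])

```text
time: 9.8
ee_pos: [0.5338, 0.2056, 0.113]
orientation: [-0.303, 0.953, -0.0, 0.0]
contact_force: [1.0, -4.7, 0.1]
gripper_width: 0.12
```

```bash
python3 st.py
```

```text
t 9.8 pos [0.5338 0.2056 0.113 ] dial~ -0.6352 tilt [ 0.0001 -0.0002] M [-1.1556  0.0168  0.04  ] F [ 1.0496 -4.7123  0.0508] w 10.28 q7 1.825 Ftool [ 1.8632 -4.4538 -0.0498]
```

Request:
servo_tool([
  {"linear": [0.1, -0.2, 0], "rot": [0, 0, -2], "jaw": 6},
  {"linear": [0.1, -0.2, 0], "rot": [0, 0, -2], "jaw": 6},
  {"linear": [0.1, -0.2, 0], "rot": [0, 0, -2], "jaw": 6},
])

```text
time: 10.05
ee_pos: [0.5338, 0.2056, 0.1131]
orientation: [-0.319, 0.948, -0.0, 0.0]
contact_force: [-0.1, -5.9, -0.1]
gripper_width: 0.117
```

```bash
python3 st.py
```

```text
t 10.05 pos [0.5338 0.2056 0.1131] dial~ -0.6699 tilt [ 0.0001 -0.0001] M [-1.0366 -0.021   0.052 ] F [-0.1017 -5.8899 -0.0534] w 10.0 q7 1.858 Ftool [ 3.6461 -4.6268  0.0538]
```

Request:
servo_tool([
  {"linear": [0.2, -0.1, 0], "rot": [0, 0, -2], "jaw": 6},
  {"linear": [0.2, -0.1, 0], "rot": [0, 0, -2], "jaw": 6},
  {"linear": [0.2, -0.1, 0], "rot": [0, 0, -2], "jaw": 6},
])

```text
time: 10.3
ee_pos: [0.5338, 0.2055, 0.1131]
orientation: [-0.336, 0.942, -0.0, 0.0]
contact_force: [1.5, -3.6, -1.1]
gripper_width: 0.12
```

```bash
python3 st.py
```

```text
t 10.3 pos [0.5338 0.2055 0.1131] dial~ -0.7048 tilt [0.0004 0.0001] M [-0.9035 -0.344   0.0159] F [ 1.4651 -3.6128 -1.1363] w 10.25 q7 1.89 Ftool [ 1.1516 -3.7246  1.1365]
```

Request:
servo_tool([
  {"linear": [0.1, -0.1, 0], "rot": [0, 0, -2], "jaw": 6},
  {"linear": [0.1, -0.1, 0], "rot": [0, 0, -2], "jaw": 6},
  {"linear": [0.1, -0.1, 0], "rot": [0, 0, -2], "jaw": 6},
])

```text
time: 10.55
ee_pos: [0.5338, 0.2055, 0.1131]
orientation: [-0.352, 0.936, 0.0, 0.0]
contact_force: [2.1, -3.4, -0.8]
gripper_width: 0.121
```

```bash
python3 st.py
```

```text
t 10.55 pos [0.5338 0.2055 0.1131] dial~ -0.7397 tilt [0.0005 0.0003] M [-0.7434 -0.58    0.0147] F [ 2.1043 -3.3538 -0.7897] w 10.3 q7 1.923 Ftool [ 0.6294 -3.909   0.7897]
```

Request:
servo_tool([
  {"linear": [0, -0.1, 0], "rot": [0, 0, -2], "jaw": 6},
  {"linear": [0, -0.1, 0], "rot": [0, 0, -2], "jaw": 6},
  {"linear": [0, -0.1, 0], "rot": [0, 0, -2], "jaw": 6},
])

```text
time: 10.8
ee_pos: [0.5338, 0.2054, 0.1131]
orientation: [-0.369, 0.93, 0.0, 0.0]
contact_force: [3.0, -3.0, -2.2]
gripper_width: 0.119
```

```bash
python3 st.py
```

```text
t 10.8 pos [0.5338 0.2054 0.1131] dial~ -0.7747 tilt [0.0004 0.0004] M [-0.6685 -0.5839 -0.0491] F [ 3.0171 -2.9566 -2.2131] w 10.16 q7 1.957 Ftool [-0.1705 -4.2207  2.2133]
```

Request:
servo_tool([
  {"linear": [0, -0.1, 0.1], "rot": [0, 0, -1.5], "jaw": 6},
  {"linear": [0, -0.1, 0.1], "rot": [0, 0, -1.5], "jaw": 6},
  {"linear": [0, -0.1, 0.1], "rot": [0, 0, -1.5], "jaw": 6},
])

```text
time: 11.05
ee_pos: [0.5338, 0.2054, 0.113]
orientation: [-0.381, 0.924, 0.0, 0.0]
contact_force: [2.7, -1.5, -0.8]
gripper_width: 0.121
```

```bash
python3 st.py
```

```text
t 11.05 pos [0.5338 0.2054 0.113 ] dial~ -0.8024 tilt [0.0004 0.0004] M [-0.5383 -0.6291  0.0477] F [ 2.7358 -1.5452 -0.8216] w 10.34 q7 1.983 Ftool [-0.85   -3.0248  0.822 ]
```

Request:
servo_tool([
  {"linear": [0, -0.1, 0], "rot": [0, 0, -2], "jaw": 6},
  {"linear": [0, -0.1, 0], "rot": [0, 0, -2], "jaw": 6},
  {"linear": [0, -0.1, 0], "rot": [0, 0, -2], "jaw": 6},
])

```text
time: 11.3
ee_pos: [0.5339, 0.2054, 0.1131]
orientation: [-0.397, 0.918, 0.0, 0.0]
contact_force: [3.0, -1.6, -1.0]
gripper_width: 0.125
```

```bash
python3 st.py
```

```text
t 11.3 pos [0.5339 0.2054 0.1131] dial~ -0.8366 tilt [0.0003 0.0004] M [-0.4177 -0.5897 -0.0113] F [ 3.019  -1.5547 -0.9677] w 10.7 q7 2.015 Ftool [-0.9328 -3.2651  0.968 ]
```

Request:
servo_tool([
  {"linear": [0, -0.1, 0], "rot": [0, 0, -2], "jaw": 6},
  {"linear": [0, -0.1, 0], "rot": [0, 0, -2], "jaw": 6},
  {"linear": [0, -0.1, 0], "rot": [0, 0, -2], "jaw": 6},
])

```text
time: 11.55
ee_pos: [0.5339, 0.2053, 0.113]
orientation: [-0.413, 0.911, 0.0, 0.0]
contact_force: [3.0, -1.6, -1.8]
gripper_width: 0.12
```

```bash
python3 st.py
```

```text
t 11.55 pos [0.5339 0.2053 0.113 ] dial~ -0.8711 tilt [0.0003 0.0004] M [-0.2934 -0.5987  0.0227] F [ 2.9675 -1.5693 -1.7693] w 10.28 q7 2.048 Ftool [-0.7744 -3.2662  1.7695]
```

Request:
servo_tool([
  {"linear": [0, -0.1, 0], "rot": [0, 0, -2], "jaw": 6},
  {"linear": [0, -0.1, 0], "rot": [0, 0, -2], "jaw": 6},
  {"linear": [0, -0.1, 0], "rot": [0, 0, -2], "jaw": 6},
])

```text
time: 11.8
ee_pos: [0.534, 0.2052, 0.113]
orientation: [-0.429, 0.903, 0.0, 0.0]
contact_force: [2.0, -1.3, -0.7]
gripper_width: 0.122
```

```bash
python3 st.py
```

```text
t 11.8 pos [0.534  0.2052 0.113 ] dial~ -0.9057 tilt [0.0002 0.0004] M [-0.1939 -0.5983  0.0256] F [ 1.9715 -1.2585 -0.7337] w 10.39 q7 2.081 Ftool [-0.272  -2.3232  0.7335]
```

Request:
servo_tool([
  {"linear": [0, -0.1, 0], "rot": [0, 0, -2], "jaw": 6},
  {"linear": [0, -0.1, 0], "rot": [0, 0, -2], "jaw": 6},
  {"linear": [0, -0.1, 0], "rot": [0, 0, -2], "jaw": 6},
])

```text
time: 12.05
ee_pos: [0.534, 0.2052, 0.113]
orientation: [-0.444, 0.896, 0.0, 0.0]
contact_force: [2.4, -0.7, 0.5]
gripper_width: 0.12
```

```bash
python3 st.py
```

```text
t 12.05 pos [0.534  0.2052 0.113 ] dial~ -0.9407 tilt [0.0002 0.0004] M [-0.086  -0.5037 -0.0032] F [ 2.4491 -0.7375  0.4603] w 10.22 q7 2.114 Ftool [-0.8951 -2.396  -0.4602]
```

Request:
servo_tool([
  {"linear": [0, -0.1, 0], "rot": [0, 0, -2], "jaw": 6},
  {"linear": [0, -0.1, 0], "rot": [0, 0, -2], "jaw": 6},
  {"linear": [0, -0.1, 0], "rot": [0, 0, -2], "jaw": 6},
])

```text
time: 12.3
ee_pos: [0.5341, 0.2051, 0.113]
orientation: [-0.46, 0.888, 0.0, 0.0]
contact_force: [1.9, 0.4, 0.9]
gripper_width: 0.119
```

```bash
python3 st.py
```

```text
t 12.3 pos [0.5341 0.2051 0.113 ] dial~ -0.9755 tilt [0.0001 0.0004] M [ 0.079  -0.4659 -0.0548] F [1.8966 0.3805 0.9386] w 10.17 q7 2.147 Ftool [-1.4055 -1.3293 -0.9383]
```

Request:
servo_tool([
  {"linear": [0, 0, 0], "rot": [0, 0, -1.5], "jaw": 6},
  {"linear": [0, 0, 0], "rot": [0, 0, -1.5], "jaw": 6},
  {"linear": [0, 0, 0], "rot": [0, 0, -1.5], "jaw": 6},
])

```text
time: 12.55
ee_pos: [0.5341, 0.2051, 0.113]
orientation: [-0.472, 0.882, 0.0, 0.0]
contact_force: [1.7, 1.6, 1.2]
gripper_width: 0.119
```

```bash
python3 st.py
```

```text
t 12.55 pos [0.5341 0.2051 0.113 ] dial~ -1.0031 tilt [0.0002 0.0004] M [ 0.1802 -0.5391 -0.0778] F [1.7438 1.5958 1.1977] w 10.15 q7 2.173 Ftool [-2.2953 -0.5668 -1.1967]
```

Request:
servo_tool([
  {"linear": [0, 0, 0], "rot": [0, 0, -1], "jaw": 6},
  {"linear": [0, 0, 0], "rot": [0, 0, -1], "jaw": 6},
  {"linear": [0, 0, 0], "rot": [0, 0, -1], "jaw": 6},
])

```text
time: 12.8
ee_pos: [0.5341, 0.2051, 0.113]
orientation: [-0.48, 0.877, 0.0, 0.0]
contact_force: [2.2, 1.7, 1.0]
gripper_width: 0.121
```

```bash
python3 st.py
```

```text
t 12.8 pos [0.5341 0.2051 0.113 ] dial~ -1.0209 tilt [0.0002 0.0004] M [ 0.3507 -0.5808 -0.1071] F [2.2234 1.6823 0.967 ] w 10.31 q7 2.189 Ftool [-2.6163 -0.9647 -0.9661]
```

Request:
servo_tool([
  {"linear": [0, 0, 0], "rot": [0, 0, -1], "jaw": 6},
  {"linear": [0, 0, 0], "rot": [0, 0, -1], "jaw": 6},
  {"linear": [0, 0, 0], "rot": [0, 0, -1], "jaw": 6},
])

```text
time: 13.05
ee_pos: [0.5342, 0.2051, 0.113]
orientation: [-0.488, 0.873, 0.0, 0.0]
contact_force: [2.3, 1.8, 1.8]
gripper_width: 0.121
```

```bash
python3 st.py
```

```text
t 13.05 pos [0.5342 0.2051 0.113 ] dial~ -1.0385 tilt [0.0002 0.0004] M [ 0.4784 -0.5733 -0.1362] F [2.32   1.8064 1.7721] w 10.36 q7 2.206 Ftool [-2.7556 -1.0278 -1.7709]
```

Request:
servo_tool([
  {"linear": [0, 0, 0], "rot": [0, 0, -1], "jaw": 6},
  {"linear": [0, 0, 0], "rot": [0, 0, -1], "jaw": 6},
  {"linear": [0, 0, 0], "rot": [0, 0, -1], "jaw": 6},
])

```text
time: 13.3
ee_pos: [0.5342, 0.205, 0.113]
orientation: [-0.495, 0.869, 0.0, 0.0]
contact_force: [2.6, 2.4, 1.4]
gripper_width: 0.12
```

```bash
python3 st.py
```

```text
t 13.3 pos [0.5342 0.205  0.113 ] dial~ -1.056 tilt [0.0002 0.0003] M [ 0.6076 -0.6384 -0.2337] F [2.5633 2.4031 1.4425] w 10.28 q7 2.222 Ftool [-3.3743 -0.9814 -1.4411]
```

Request:
servo_tool([
  {"linear": [-0.1, 0, 0], "rot": [0, 0, 4], "jaw": 6},
  {"linear": [-0.2, 0, 0], "rot": [0, 0, 8], "jaw": 6},
  {"linear": [-0.2, 0, 0], "rot": [0, 0, 12], "jaw": 6},
  {"linear": [-0.2, 0, 0], "rot": [0, 0, 14], "jaw": 6},
  {"linear": [-0.2, 0, 0], "rot": [0, 0, 14], "jaw": 6},
])

```text
time: 13.72
ee_pos: [0.5339, 0.2052, 0.113]
orientation: [-0.385, 0.923, 0.0, -0.0]
contact_force: [-0.0, 2.4, 3.8]
gripper_width: 0.12
```

```bash
python3 st.py
```

```text
t 13.7167 pos [0.5339 0.2052 0.113 ] dial~ -0.8101 tilt [-0.0004  0.0001] M [ 0.5523 -0.2333 -0.0357] F [-0.0266  2.3707  3.8153] w 10.26 q7 1.991 Ftool [-1.6649  1.6884 -3.8151]
```

Request:
servo_tool([
  {"linear": [-0.1, 0.1, -0.2], "rot": [0, 0, 4], "jaw": 6},
  {"linear": [-0.1, 0.1, -0.2], "rot": [0, 0, 8], "jaw": 6},
  {"linear": [-0.1, 0.1, -0.2], "rot": [0, 0, 12], "jaw": 6},
  {"linear": [-0.1, 0.1, -0.2], "rot": [0, 0, 16], "jaw": 6},
])

```text
time: 14.05
ee_pos: [0.5337, 0.2056, 0.113]
orientation: [-0.253, 0.968, 0.0, -0.0]
contact_force: [-0.2, 3.5, 2.8]
gripper_width: 0.121
```

```bash
python3 st.py
```

```text
t 14.05 pos [0.5337 0.2056 0.113 ] dial~ -0.531 tilt [-0.001   0.0003] M [ 0.7691 -0.0831  0.0491] F [-0.1926  3.5397  2.8467] w 10.35 q7 1.728 Ftool [-1.5617  3.1834 -2.8455]
```

Request:
servo_tool([
  {"linear": [-0.1, 0.2, -0.2], "rot": [0, 0, 3], "jaw": 6},
  {"linear": [-0.1, 0.2, -0.2], "rot": [0, 0, 6], "jaw": 6},
  {"linear": [-0.1, 0.2, -0.2], "rot": [0, 0, 9], "jaw": 6},
  {"linear": [-0.1, 0.2, -0.2], "rot": [0, 0, 11], "jaw": 6},
  {"linear": [-0.1, 0.2, -0.2], "rot": [0, 0, 11], "jaw": 6},
])

```text
time: 14.47
ee_pos: [0.5336, 0.2058, 0.1131]
orientation: [-0.16, 0.987, 0.0, -0.001]
contact_force: [-0.2, 4.1, 0.9]
gripper_width: 0.119
```

```bash
python3 st.py
```

```text
t 14.4667 pos [0.5336 0.2058 0.1131] dial~ -0.3407 tilt [-0.0011  0.0001] M [ 0.8352 -0.1068  0.0916] F [-0.1896  4.1043  0.932 ] w 10.17 q7 1.548 Ftool [-1.1136  3.9551 -0.9313]
```

Request:
servo_tool([
  {"linear": [0, 0.2, 0], "rot": [0, 0, 2], "jaw": 6},
  {"linear": [0, 0.2, 0], "rot": [0, 0, 4], "jaw": 6},
  {"linear": [0, 0.2, 0], "rot": [0, 0, 4], "jaw": 6},
])

```text
time: 14.72
ee_pos: [0.5336, 0.2059, 0.113]
orientation: [-0.126, 0.992, 0.0, -0.001]
contact_force: [-0.2, 3.8, 1.7]
gripper_width: 0.121
```

```bash
python3 st.py
```

```text
t 14.7167 pos [0.5336 0.2059 0.113 ] dial~ -0.2715 tilt [-0.001   0.0001] M [0.8848 0.0152 0.1331] F [-0.2452  3.8395  1.6682] w 10.31 q7 1.483 Ftool [-0.7172  3.78   -1.6677]
```

Request:
servo_tool([
  {"linear": [0, 0.1, 0], "rot": [0, 0, 1.5], "jaw": 6},
  {"linear": [0, 0.1, 0], "rot": [0, 0, 1.5], "jaw": 6},
  {"linear": [0, 0.1, 0], "rot": [0, 0, 1.5], "jaw": 6},
])

```text
time: 14.97
ee_pos: [0.5336, 0.2059, 0.113]
orientation: [-0.113, 0.994, 0.0, -0.001]
contact_force: [-1.1, 4.2, 0.6]
gripper_width: 0.122
```

```bash
python3 st.py
```

```text
t 14.9667 pos [0.5336 0.2059 0.113 ] dial~ -0.2455 tilt [-0.001   0.0001] M [1.0098 0.2276 0.0712] F [-1.0525  4.2165  0.5913] w 10.44 q7 1.459 Ftool [ 0.0827  4.3453 -0.5899]
```

Request:
servo_tool([
  {"linear": [0, 0.1, 0], "rot": [0, 0, 1.5], "jaw": 6},
  {"linear": [0, 0.1, 0], "rot": [0, 0, 1.5], "jaw": 6},
  {"linear": [0, 0.1, 0], "rot": [0, 0, 1.5], "jaw": 6},
])

```text
time: 15.22
ee_pos: [0.5336, 0.206, 0.1131]
orientation: [-0.099, 0.995, 0.0, -0.0]
contact_force: [-3.1, 5.0, -0.5]
gripper_width: 0.117
```

```bash
python3 st.py
```

```text
t 15.2167 pos [0.5336 0.206  0.1131] dial~ -0.2183 tilt [-0.001  0.   ] M [1.079  0.3874 0.0531] F [-3.1423  4.9599 -0.4523] w 10.01 q7 1.433 Ftool [2.1023 5.482  0.4553]
```

Request:
servo_tool([
  {"linear": [0.2, 0.2, 0], "rot": [0, 0, 1.5], "jaw": 6},
  {"linear": [0.2, 0.2, 0], "rot": [0, 0, 1.5], "jaw": 6},
  {"linear": [0.2, 0.2, 0], "rot": [0, 0, 1.5], "jaw": 6},
])

```text
time: 15.47
ee_pos: [0.5336, 0.206, 0.113]
orientation: [-0.086, 0.996, -0.0, -0.0]
contact_force: [-1.7, 4.6, -1.0]
gripper_width: 0.12
```

```bash
python3 st.py
```

```text
t 15.4667 pos [0.5336 0.206  0.113 ] dial~ -0.1927 tilt [-0.0006 -0.0001] M [1.2085 0.2295 0.1184] F [-1.7499  4.6322 -0.9948] w 10.24 q7 1.409 Ftool [0.9261 4.8642 0.9953]
```

Request:
servo_tool([
  {"linear": [0.1, 0.1, 0], "rot": [0, 0, 1.2], "jaw": 6},
  {"linear": [0.1, 0.1, 0], "rot": [0, 0, 1.2], "jaw": 6},
  {"linear": [0.1, 0.1, 0], "rot": [0, 0, 1.2], "jaw": 6},
])

```text
time: 15.72
ee_pos: [0.5335, 0.206, 0.1131]
orientation: [-0.076, 0.997, -0.0, -0.0]
contact_force: [-1.3, 5.8, -0.9]
gripper_width: 0.12
```

```bash
python3 st.py
```

```text
t 15.7167 pos [0.5335 0.206  0.1131] dial~ -0.1714 tilt [-0.0004 -0.0001] M [1.2365 0.0889 0.1558] F [-1.3413  5.8491 -0.8978] w 10.28 q7 1.389 Ftool [0.4419 5.9846 0.8977]
```

Request:
servo_tool([
  {"linear": [0, 0.1, 0], "rot": [0, 0, 1], "jaw": 6},
  {"linear": [0, 0.1, 0], "rot": [0, 0, 1], "jaw": 6},
  {"linear": [0, 0.1, 0], "rot": [0, 0, 1], "jaw": 6},
])

```text
time: 15.97
ee_pos: [0.5335, 0.2061, 0.1131]
orientation: [-0.067, 0.998, -0.0, -0.0]
contact_force: [-0.0, 4.7, -2.2]
gripper_width: 0.119
```

```bash
python3 st.py
```

```text
t 15.9667 pos [0.5335 0.2061 0.1131] dial~ -0.154 tilt [-0.0005 -0.0002] M [1.2214 0.1415 0.1125] F [-0.036   4.7463 -2.2273] w 10.19 q7 1.372 Ftool [-0.6002  4.7087  2.2264]
```

Request:
servo_tool([
  {"linear": [0, 0.1, 0.1], "rot": [0, 0, 1], "jaw": 6},
  {"linear": [0, 0.1, 0.1], "rot": [0, 0, 1], "jaw": 6},
  {"linear": [0, 0.1, 0.1], "rot": [0, 0, 1], "jaw": 6},
])

```text
time: 16.22
ee_pos: [0.5336, 0.2061, 0.1131]
orientation: [-0.058, 0.998, -0.0, -0.0]
contact_force: [-1.0, 4.3, -1.8]
gripper_width: 0.127
```

```bash
python3 st.py
```

```text
t 16.2167 pos [0.5336 0.2061 0.1131] dial~ -0.1363 tilt [-0.0003 -0.0002] M [1.1132 0.2835 0.1681] F [-0.9683  4.3396 -1.7803] w 10.86 q7 1.355 Ftool [0.4569 4.423  1.7798]
```

Request:
servo_tool([
  {"linear": [0, 0.1, 0.1], "rot": [0, 0, 1], "jaw": 6},
  {"linear": [0, 0.1, 0.1], "rot": [0, 0, 1], "jaw": 6},
  {"linear": [0, 0.1, 0.1], "rot": [0, 0, 1], "jaw": 6},
])

```text
time: 16.47
ee_pos: [0.5335, 0.2061, 0.1131]
orientation: [-0.049, 0.999, -0.0, -0.0]
contact_force: [-2.1, 4.6, -0.4]
gripper_width: 0.121
```

```bash
python3 st.py
```

```text
t 16.4667 pos [0.5335 0.2061 0.1131] dial~ -0.1182 tilt [-0.0004 -0.0002] M [1.0042 0.4194 0.144 ] F [-2.0804  4.6181 -0.4343] w 10.37 q7 1.339 Ftool [1.6163 4.8003 0.4342]
```

Request:
servo_tool([
  {"linear": [0.1, 0.1, 0], "rot": [0, 0, 1], "jaw": 6},
  {"linear": [0.1, 0.1, 0], "rot": [0, 0, 1], "jaw": 6},
  {"linear": [0.1, 0.1, 0], "rot": [0, 0, 1], "jaw": 6},
])

```text
time: 16.72
ee_pos: [0.5335, 0.2062, 0.1131]
orientation: [-0.04, 0.999, -0.0, -0.0]
contact_force: [-2.1, 3.8, -1.7]
gripper_width: 0.123
```

```bash
python3 st.py
```

```text
t 16.7167 pos [0.5335 0.2062 0.1131] dial~ -0.1007 tilt [-0.0002 -0.0002] M [0.845  0.4085 0.1219] F [-2.0742  3.8219 -1.6879] w 10.46 q7 1.322 Ftool [1.7583 3.9774 1.6874]
```

Request:
servo_tool([
  {"linear": [0.1, 0.1, 0], "rot": [0, 0, 1], "jaw": 6},
  {"linear": [0.1, 0.1, 0], "rot": [0, 0, 1], "jaw": 6},
  {"linear": [0.1, 0.1, 0], "rot": [0, 0, 1], "jaw": 6},
])

```text
time: 16.97
ee_pos: [0.5335, 0.2062, 0.1131]
orientation: [-0.032, 0.999, -0.0, -0.0]
contact_force: [0.3, 3.9, -0.7]
gripper_width: 0.118
```

```bash
python3 st.py
```

```text
t 16.9667 pos [0.5335 0.2062 0.1131] dial~ -0.0832 tilt [-0.     -0.0003] M [0.7826 0.2434 0.153 ] F [ 0.2652  3.9169 -0.6699] w 10.11 q7 1.305 Ftool [-0.5128  3.8925  0.6688]
```

Request:
servo_tool([
  {"linear": [0, 0.1, 0], "rot": [0, 0, 1], "jaw": 6},
  {"linear": [0, 0.1, 0], "rot": [0, 0, 1], "jaw": 6},
  {"linear": [0, 0.1, 0], "rot": [0, 0, 1], "jaw": 6},
])

```text
time: 17.22
ee_pos: [0.5335, 0.2062, 0.1131]
orientation: [-0.023, 1.0, -0.0, -0.0]
contact_force: [-0.8, 1.6, -0.9]
gripper_width: 0.118
```

```bash
python3 st.py
```

```text
t 17.2167 pos [0.5335 0.2062 0.1131] dial~ -0.0657 tilt [-0.0001 -0.0004] M [0.5967 0.2579 0.2639] F [-0.7511  1.6022 -0.9455] w 10.04 q7 1.289 Ftool [0.6768 1.6353 0.9449]
```

Request:
servo_tool([
  {"linear": [0, 0, 0], "rot": [0, 0, 0], "jaw": 6},
])

```text
time: 17.3
ee_pos: [0.5335, 0.2063, 0.1131]
orientation: [-0.023, 1.0, -0.0, 0.0]
contact_force: [-1.6, 2.6, -1.0]
gripper_width: 0.126
```

```bash
python3 st.py
```

```text
t 17.3 pos [0.5335 0.2063 0.1131] dial~ -0.0659 tilt [ 0.     -0.0003] M [0.5662 0.2366 0.2681] F [-1.5971  2.558  -1.0383] w 10.74 q7 1.289 Ftool [1.4776 2.6292 1.0374]
```

Request:
servo_tool([
  {"linear": [0, 0, 0], "rot": [0, 0, -1], "jaw": 6},
  {"linear": [0, 0, 0], "rot": [0, 0, -1], "jaw": 30},
  {"linear": [0, 0, -1], "rot": [0, 0, -1], "jaw": 40},
  {"linear": [0, 0, -3], "rot": [0, 0, -1], "jaw": 40},
  {"linear": [0, 0, -25], "rot": [0, 0, -1], "jaw": 40},
  {"linear": [0, 0, -55], "rot": [0, 0, -1], "jaw": 40},
  {"linear": [30, 0, -75], "rot": [0, 0, -1], "jaw": 40},
  {"linear": [60, 0, -75], "rot": [0, 0, -1], "jaw": 40},
  {"linear": [100, 0, -75], "rot": [0, 0, -1], "jaw": 40},
  {"linear": [100, 0, -75], "rot": [0, 0, -1], "jaw": 40},
])

```text
time: 18.13
ee_pos: [0.4268, 0.201, 0.187]
orientation: [-0.033, 0.999, -0.0, -0.003]
contact_force: [-0.4, 1.2, -0.3]
gripper_width: 0.47
```

```bash
python3 st.py
python3 - <<'E'
from h import *
for c in ("scene","top"):
    im,d=save(c,c+"4")
    for l in ("dial_grip","lid_handle"):
        for x in spot_point(c,l)[:1]:print(c,l,x)
a=cv2.imread("pics/scene4.png")[150:270,240:380];b=cv2.imread("pics/top4.png")[200:290,300:440]
cv2.imwrite("pics/s4c.png",cv2.resize(a,None,fx=5,fy=5,interpolation=cv2.INTER_CUBIC))
cv2.imwrite("pics/t4c.png",cv2.resize(b,None,fx=5,fy=5,interpolation=cv2.INTER_CUBIC))
E
```

```text
t 18.1333 pos [0.4268 0.201  0.187 ] dial~ -0.0854 tilt [-0.0057 -0.0011] M [ 0.0148 -0.0467  0.0276] F [-0.3973  1.2106 -0.3441] w 40.18 q7 1.158 Ftool [0.3151 1.2343 0.345 ]
scene dial_grip {'xy': [300.6, 202.8], 'confidence': 0.73}
scene lid_handle {'xy': [267.1, 213.1], 'confidence': 0.63}
top dial_grip {'xy': [365.2, 236.6], 'confidence': 0.67}
top lid_handle {'xy': [365.2, 272.1], 'confidence': 0.56}
```

View pics/s4c.png

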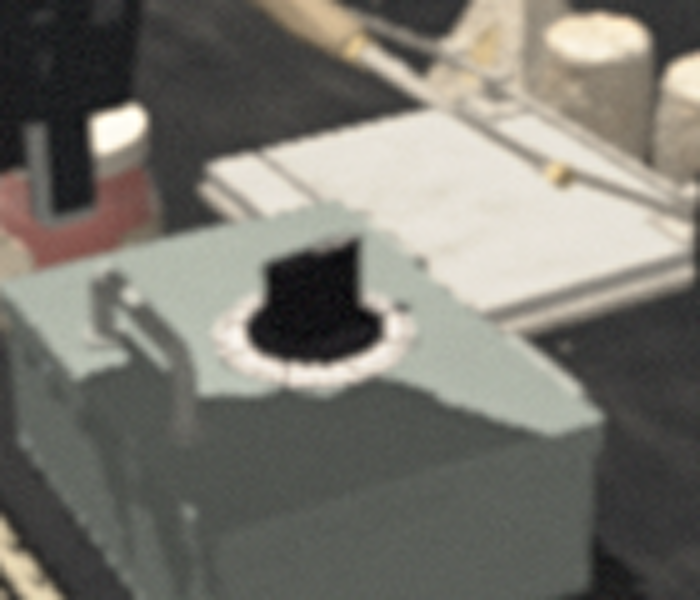

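View pics/t4c.png

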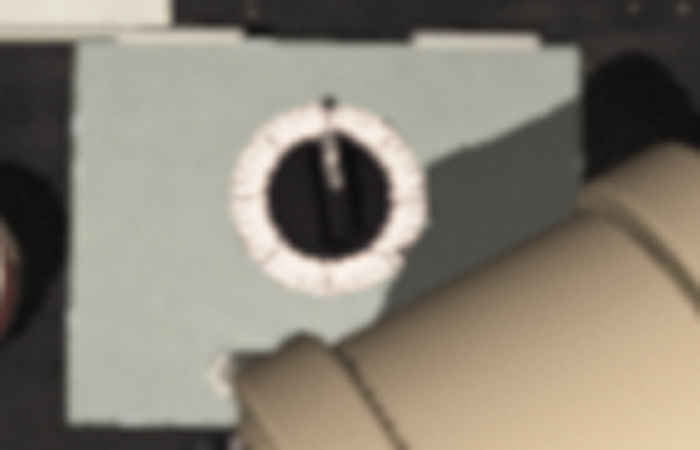

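Run:
```python
from h import *
print(delta(*tgt([.4637,.2075,.187],-0.02)))
```

```text
(array([-29.1363,   3.8762,   1.5266]), array([ 0.0561,  0.0502, 94.7298]))
```

Request:
servo_tool([
  {"linear": [-5, 0, 0], "rot": [0, 0, 6], "jaw": 40},
  {"linear": [-10, 1, 0], "rot": [0, 0, 13], "jaw": 40},
  {"linear": [-15, 1, 0], "rot": [0, 0, 20], "jaw": 40},
  {"linear": [-20, 2, 0], "rot": [0, 0, 27], "jaw": 40},
  {"linear": [-25, 3, 0], "rot": [0, 0, 34], "jaw": 40},
  {"linear": [-29, 4, 0], "rot": [0, 0, 41], "jaw": 40},
  {"linear": [-29, 4, 0], "rot": [0, 0, 48], "jaw": 40},
  {"linear": [-29, 4, 0], "rot": [0, 0, 55], "jaw": 40},
  {"linear": [-29, 4, 0], "rot": [0, 0, 62], "jaw": 40},
  {"linear": [-29, 4, 0], "rot": [0, 0, 69], "jaw": 40},
  {"linear": [-29, 4, 0], "rot": [0, 0, 76], "jaw": 40},
  {"linear": [-29, 4, 0], "rot": [0, 0, 83], "jaw": 40},
])

```text
time: 19.43
ee_pos: [0.4633, 0.2075, 0.188]
orientation: [0.641, 0.767, -0.0, 0.0]
contact_force: [0.7, -0.7, 0.2]
gripper_width: 0.47
```

Request:
servo_tool([
  {"linear": [0, 0, 0], "rot": [0, 0, 6], "jaw": 40},
  {"linear": [0, 0, 0], "rot": [0, 0, 11.5], "jaw": 40},
  {"linear": [0, 0, 0], "rot": [0, 0, 11.5], "jaw": 40},
  {"linear": [0, 0, 0], "rot": [0, 0, 11.5], "jaw": 40},
])

```text
time: 19.77
ee_pos: [0.463, 0.2076, 0.188]
orientation: [0.711, 0.703, -0.0, 0.0]
contact_force: [0.3, -0.4, 0.7]
gripper_width: 0.468
```

```bash
python3 st.py
python3 - <<'E'
from h import *
print(delta(*tgt([.4637,.2075,.187],-0.02)))
E
```

```text
t 19.7667 pos [0.463  0.2076 0.188 ] dial~ 1.5634 tilt [ 0.0002 -0.0007] M [-0.011  -0.0161  0.0383] F [ 0.2515 -0.409   0.7159] w 39.98 q7 -0.427 Ftool [-0.4064  0.2567 -0.7156]
(array([-0.1095,  0.7364,  0.9843]), array([0.013 , 0.0402, 0.4342]))
```

Descend to straddle the rod, check, then grip.

Request:
servo_tool([
  {"linear": [0, 0.7, 20], "rot": [0, 0, 0], "jaw": 34},
  {"linear": [0, 0.7, 40], "rot": [0, 0, 0], "jaw": 34},
  {"linear": [0, 0.7, 58], "rot": [0, 0, 0], "jaw": 34},
  {"linear": [0, 0.7, 70], "rot": [0, 0, 0], "jaw": 34},
  {"linear": [0, 0.7, 75], "rot": [0, 0, 0], "jaw": 34},
  {"linear": [0, 0.7, 75], "rot": [0, 0, 0], "jaw": 34},
])

```text
time: 20.27
ee_pos: [0.4626, 0.2073, 0.112]
orientation: [0.712, 0.703, -0.001, -0.0]
contact_force: [-0.7, -1.1, 0.2]
gripper_width: 0.398
```

```bash
python3 st.py
python3 - <<'E'
from h import *
save("scene","s5")
a=cv2.imread("pics/s5.png")[150:270,220:360]
cv2.imwrite("pics/s5c.png",cv2.resize(a,None,fx=5,fy=5,interpolation=cv2.INTER_CUBIC))
E
```

```text
t 20.2667 pos [0.4626 0.2073 0.112 ] dial~ 1.5639 tilt [-0.0018 -0.0016] M [-0.0239  0.0087 -0.0072] F [-0.6556 -1.0563  0.1746] w 34.01 q7 -0.391 Ftool [-1.065  -0.6423 -0.1717]
```

View pics/s5c.png

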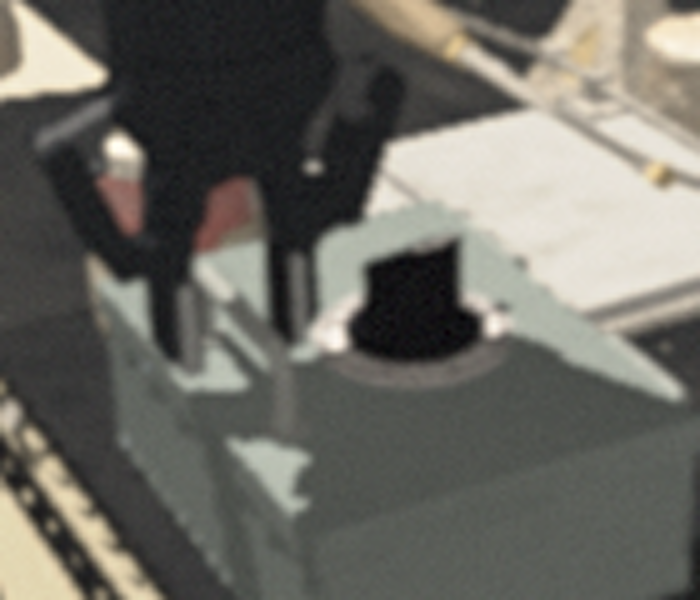

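Request:
servo_tool([
  {"linear": [0, 0, 0], "rot": [0, 0, 0], "jaw": 20},
  {"linear": [0, 0, 0], "rot": [0, 0, 0], "jaw": 12},
  {"linear": [0, 0, 0], "rot": [0, 0, 0], "jaw": 4},
  {"linear": [0, 0, 0], "rot": [0, 0, 0], "jaw": 4},
  {"linear": [0, 0, 0], "rot": [0, 0, 0], "jaw": 4},
  {"linear": [0, 0, 0], "rot": [0, 0, 0], "jaw": 4},
], squeeze=40)

```text
time: 20.82
ee_pos: [0.4649, 0.208, 0.1143]
orientation: [0.712, 0.702, 0.002, 0.001]
contact_force: [4.9, 0.2, -2.4]
gripper_width: 0.084
```

```bash
python3 st.py
```

```text
t 20.8167 pos [0.4649 0.208  0.1143] dial~ 1.5661 tilt [0.0041 0.0014] M [ 0.0909 -1.1331 -0.0902] F [ 4.8698  0.212  -2.3804] w 7.18 q7 -0.393 Ftool [0.282  4.8563 2.4006]
```

Request:
servo_tool([
  {"linear": [0, 0.4, -1.5], "rot": [0, 0, 0], "jaw": 4},
  {"linear": [0, 0.9, -3], "rot": [0, 0, 0], "jaw": 4},
  {"linear": [0, 0.9, -3], "rot": [0, 0, 0], "jaw": 4},
])

```text
time: 21.07
ee_pos: [0.4655, 0.208, 0.1168]
orientation: [0.712, 0.702, 0.002, 0.001]
contact_force: [6.6, 1.1, -6.8]
gripper_width: 0.085
```

```bash
python3 st.py
```

```text
t 21.0667 pos [0.4655 0.208  0.1168] dial~ 1.566 tilt [0.0034 0.001 ] M [ 0.3374 -1.3216 -0.1185] F [ 6.6203  1.1237 -6.7906] w 7.27 q7 -0.393 Ftool [1.2158 6.5794 6.8144]
```

Request:
servo_tool([
  {"linear": [0, 1.5, -4], "rot": [0, 0, 0], "jaw": 4},
  {"linear": [0, 3.7, -10], "rot": [0, 0, 0], "jaw": 4},
  {"linear": [0, 6.2, -16], "rot": [0, 0, 0], "jaw": 4},
  {"linear": [0, 9, -22.5], "rot": [0, 0, 0], "jaw": 4},
  {"linear": [0, 12, -28.5], "rot": [0, 0, 0], "jaw": 4},
  {"linear": [0, 15.5, -34.5], "rot": [0, 0, 0], "jaw": 4},
  {"linear": [0, 15.5, -34.5], "rot": [0, 0, 0], "jaw": 4},
])

```text
time: 21.65
ee_pos: [0.4799, 0.2076, 0.1514]
orientation: [0.712, 0.702, 0.0, 0.0]
contact_force: [1.1, -0.2, 0.4]
gripper_width: 0.086
```

```bash
python3 st.py
python3 - <<'E'
from h import *
save("scene","s6")
a=cv2.imread("pics/s6.png")[120:290,220:400]
cv2.imwrite("pics/s6c.png",cv2.resize(a,None,fx=3.5,fy=3.5,interpolation=cv2.INTER_CUBIC))
E
```

```text
t 21.65 pos [0.4799 0.2076 0.1514] dial~ 1.5657 tilt [0.0006 0.0004] M [ 0.0104  0.0243 -0.1366] F [ 1.0835 -0.1672  0.4242] w 7.32 q7 -0.386 Ftool [-0.151   1.0861 -0.4236]
```

View pics/s6c.png

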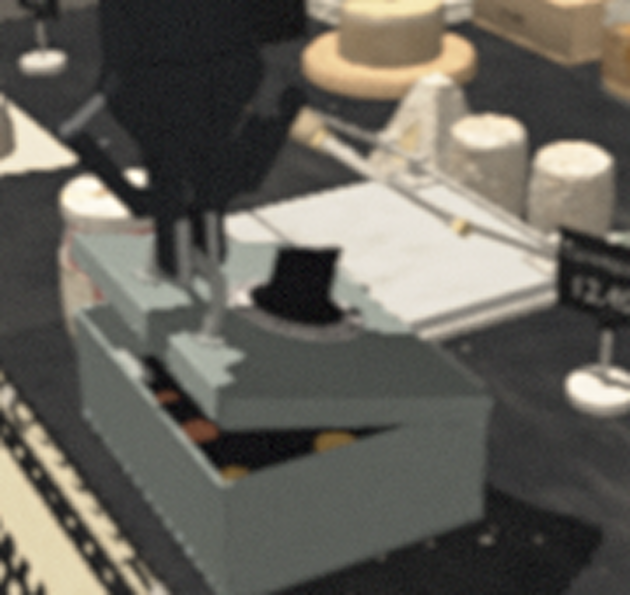

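Request:
servo_tool([
  {"linear": [0, 3.8, -5.6], "rot": [0, 0, 0], "jaw": 4},
  {"linear": [0, 7.8, -11.1], "rot": [0, 0, 0], "jaw": 4},
  {"linear": [0, 12, -16.5], "rot": [0, 0, 0], "jaw": 4},
  {"linear": [0, 16.5, -21.6], "rot": [0, 0, 0], "jaw": 4},
  {"linear": [0, 21.3, -26.5], "rot": [0, 0, 0], "jaw": 4},
  {"linear": [0, 26.3, -31.1], "rot": [0, 0, 0], "jaw": 4},
  {"linear": [0, 31.6, -35.5], "rot": [0, 0, 0], "jaw": 4},
  {"linear": [0, 37, -39.5], "rot": [0, 0, 0], "jaw": 4},
  {"linear": [0, 42.7, -43.3], "rot": [0, 0, 0], "jaw": 4},
  {"linear": [0, 42.7, -43.3], "rot": [0, 0, 0], "jaw": 4},
])

```text
time: 22.53
ee_pos: [0.5209, 0.2066, 0.1961]
orientation: [0.712, 0.702, -0.001, -0.001]
contact_force: [-17.2, -3.6, 15.7]
gripper_width: 0.086
```

```bash
python3 st.py
python3 - <<'E'
from h import *
save("scene","s7")
a=cv2.imread("pics/s7.png")[100:290,220:420]
cv2.imwrite("pics/s7c.png",cv2.resize(a,None,fx=3.1,fy=3.1,interpolation=cv2.INTER_CUBIC))
E
```

```text
t 22.5333 pos [0.5209 0.2066 0.1961] dial~ 1.5656 tilt [-0.0038  0.0003] M [-0.7078  3.6723 -0.1381] F [-17.1602  -3.5623  15.6922] w 7.31 q7 -0.339 Ftool [ -3.8085 -17.1665 -15.6274]
```

View pics/s7c.png

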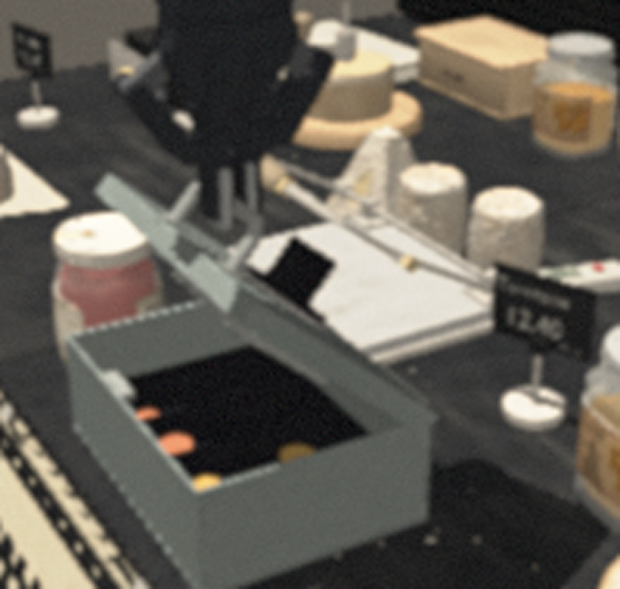

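Request:
servo_tool([
  {"linear": [0, -1, -1.6], "rot": [0, 0, 0], "jaw": 4},
  {"linear": [0, 3.3, -4.6], "rot": [0, 0, 0], "jaw": 4},
  {"linear": [0, 7.8, -7.2], "rot": [0, 0, 0], "jaw": 4},
  {"linear": [0, 12.4, -9.6], "rot": [0, 0, 0], "jaw": 4},
  {"linear": [0, 17.1, -11.7], "rot": [0, 0, 0], "jaw": 4},
  {"linear": [0, 17.1, -11.7], "rot": [0, 0, 0], "jaw": 4},
])

```text
time: 23.08
ee_pos: [0.5391, 0.2061, 0.2073]
orientation: [0.712, 0.702, -0.001, -0.0]
contact_force: [-9.5, -2.0, 7.3]
gripper_width: 0.083
```

```bash
python3 st.py
```

```text
t 23.0833 pos [0.5391 0.2061 0.2073] dial~ 1.5662 tilt [-0.0014 -0.    ] M [-0.551   2.2062 -0.0738] F [-9.4863 -2.0456  7.3123] w 7.07 q7 -0.32 Ftool [-2.1895 -9.4647 -7.2986]
```

Request:
servo_tool([
  {"linear": [0, 4.5, -2.6], "rot": [0, 0, 0], "jaw": 4},
  {"linear": [0, 9.2, -4.6], "rot": [0, 0, 0], "jaw": 4},
  {"linear": [0, 14, -6.2], "rot": [0, 0, 0], "jaw": 4},
  {"linear": [0, 19, -7.6], "rot": [0, 0, 0], "jaw": 4},
  {"linear": [0, 24, -8.8], "rot": [0, 0, 0], "jaw": 4},
  {"linear": [0, 24, -8.8], "rot": [0, 0, 0], "jaw": 4},
])

```text
time: 23.58
ee_pos: [0.564, 0.2055, 0.2168]
orientation: [0.713, 0.702, 0.0, 0.0]
contact_force: [-6.9, -2.5, 8.7]
gripper_width: 0.083
```

```bash
python3 st.py
python3 - <<'E'
from h import *
save("scene","s8")
a=cv2.imread("pics/s8.png")[80:290,220:420]
cv2.imwrite("pics/s8c.png",cv2.resize(a,None,fx=2.8,fy=2.8,interpolation=cv2.INTER_CUBIC))
E
```

```text
t 23.5833 pos [0.564  0.2055 0.2168] dial~ 1.5666 tilt [0.0007 0.0002] M [-0.5982  1.7604 -0.071 ] F [-6.8718 -2.4939  8.6525] w 7.09 q7 -0.293 Ftool [-2.5991 -6.8255 -8.6581]
```

View pics/s8c.png

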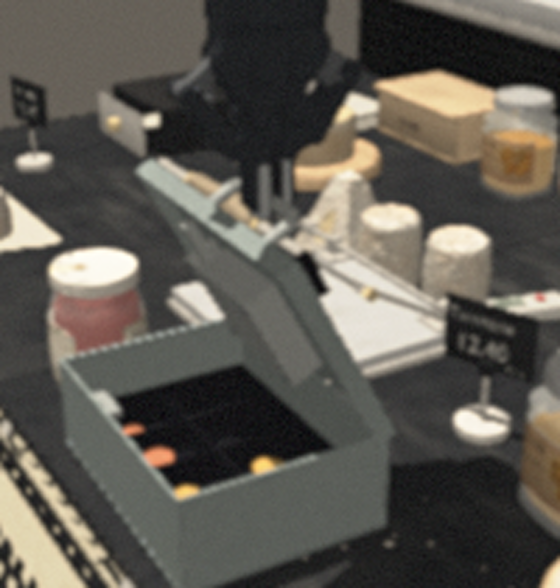

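Request:
servo_tool([
  {"linear": [0, -0.4, -0.5], "rot": [0, 0, 0], "jaw": 7},
  {"linear": [0, -0.4, -0.5], "rot": [0, 0, 0], "jaw": 14},
  {"linear": [0, -0.4, -0.5], "rot": [0, 0, 0], "jaw": 24},
  {"linear": [0, -0.4, -0.5], "rot": [0, 0, 0], "jaw": 24},
  {"linear": [0, -0.4, -0.5], "rot": [0, 0, 0], "jaw": 24},
])

```text
time: 24.05
ee_pos: [0.563, 0.2064, 0.2151]
orientation: [0.712, 0.702, 0.0, 0.0]
contact_force: [-0.1, -0.4, -0.6]
gripper_width: 0.279
```

```bash
python3 st.py
```

```text
t 24.05 pos [0.563  0.2064 0.2151] dial~ 1.5656 tilt [0.0007 0.0002] M [ 0.0049 -0.0216 -0.0038] F [-0.1306 -0.3987 -0.6118] w 23.83 q7 -0.295 Ftool [-0.4007 -0.1252  0.6117]
```

Released with no contact force. Retreat upward.

Request:
servo_tool([
  {"linear": [0, 0, -6], "rot": [0, 0, 0], "jaw": 24},
  {"linear": [0, 0, -15], "rot": [0, 0, 0], "jaw": 24},
  {"linear": [0, 0, -30], "rot": [0, 0, 0], "jaw": 24},
  {"linear": [0, 0, -50], "rot": [0, 0, 0], "jaw": 24},
  {"linear": [0, 0, -70], "rot": [0, 0, 0], "jaw": 24},
  {"linear": [0, 0, -90], "rot": [0, 0, 0], "jaw": 24},
  {"linear": [0, 0, -90], "rot": [0, 0, 0], "jaw": 24},
  {"linear": [0, 0, -90], "rot": [0, 0, 0], "jaw": 24},
])

```text
time: 24.72
ee_pos: [0.5635, 0.2064, 0.307]
orientation: [0.712, 0.702, 0.002, 0.001]
contact_force: [-0.0, -0.9, 0.0]
gripper_width: 0.281
```

```bash
python3 st.py
python3 - <<'E'
from h import *
im,d=save("scene","s9")
for l in ("lid_handle","dial_grip"):
    for x in spot_point("scene",l)[:1]:
        u,v=x["xy"];print(l,x,atdepth("scene",(u,v),d[int(v),int(u)]))
save("top","t9")
for l in ("jam_jar","honey_jar","price_stand"):
    for c in("top","scene"):print(c,l,spot_point(c,l)[:2])
E
```

```text
t 24.7167 pos [0.5635 0.2064 0.307 ] dial~ 1.5659 tilt [0.0032 0.0015] M [ 0.0129 -0.0016 -0.0118] F [-0.0035 -0.939   0.0431] w 24.0 q7 -0.31 Ftool [-0.9389  0.0107 -0.0445]
lid_handle {'xy': [315.6, 152.5], 'confidence': 0.69} [0.558  0.1975 0.2078]
dial_grip {'xy': [333.6, 179.6], 'confidence': 0.57} [0.5975 0.1986 0.1447]
top jam_jar [{'xy': [289.2, 257.8], 'confidence': 0.61}]
scene jam_jar []
top honey_jar []
scene honey_jar [{'xy': [429.7, 263.7], 'confidence': 0.91}]
top price_stand []
scene price_stand [{'xy': [394.9, 229.4], 'confidence': 0.78}]
```

View pics/s9.png

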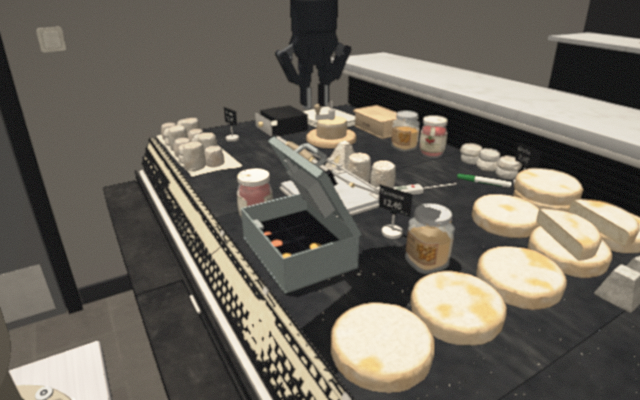

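```bash
python3 -c "
from cell import *
print(sign_off())"
```

```text
the job is handed in; nothing more can be done
None
```

The cash box is open and the job is handed in; the clock was at about 25 s at my last check.

- **Dial right to 9:** I gripped the knob and turned it right to about 1.41 rad (9 is 1.414).
- **Left to the catch:** Resistance built from about -0.98 rad. I stopped at -1.056 rad, with the moment at about 0.23 N m.
- **Right to the stop:** The dial drew at about 0.1–0.15 N m and then came up solid at about -0.07 rad, reading about 0.27 N m. I eased off there.
- **Lid:** I lifted it along its arc by the handle and let go. The handle then measured 208 mm high, which puts the lid at about 1.05 rad (0.8 is needed).

**Last checks:**
- The gripper is about 90 mm above the handle, the contact force is near zero, and the lid holds where I left it.
- Comparing pictures by eye, the jars and price stand are standing where they were. The networks' pixel positions agree to within about 4 px.

**Uncertain:**
- **Dial travel:** From catch to stop I measured about 0.98 rad, where 0.84 was expected. I put the difference down to give at both ends.
- **Knob slip:** The moment readings carried about 0.05 N m of noise, and the 0.27 N m reading came close to the 0.3 N m at which the knob slips. I had no direct measure of spindle slip.
- **Missed detections:** In the last pictures the networks did not find the jam jar in the scene view. In the top view they missed the honey jar and the price stand. Each of the three was found in the other view.

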